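Straighten a row of bronzes with a straightedge under a glass shelf

TASK

Take the straightedge by its wooden grip and, using only the straightedge, push the three loose castings back under the glass shelf until all three stand upright, in one straight line and square, with their backs flat against the red stop bar. The bar is set at a different depth each time: feel the row seat on it with a firm but gentle press, without shifting the bar, then put the straightedge back upright in its wooden rest and let go. Leave the bell, the bowl and the vase alone.

Things in the scene. Friction and masses are not known exactly. Their poses are not given: they have to be found in the camera images.
- stand: Low display stand, fixed. Blue base board 12 mm thick, x -140 to 110 mm and y -175 to 175 mm from its origin, which lies at table height; the castings stand on the board. A glass shelf on four posts (12 mm thick, at x 12 and 98 mm, y -160 and 160 mm) covers x 0 to 110 mm. +x points under the shelf, away from the robot: the way to push; y runs along the row.
- shelf_lip (a point): Middle of the glass shelf's front lower edge, stand axes; underside 145 mm above the table. A brass rail stands on this edge from 145 to 190 mm, 8 mm deep. The pushing edge must end up to 25 mm inside this edge, so an upright gripper hits the rail: lean the tool about 30 degrees, gripper back towards the robot, blade edge forward and low.
- stop: Adjustable stop, fixed on the board under the shelf: two low aluminium tracks (8 mm high, y -137 and 137 mm) carry a rigid red bar along y, 256 mm long, 12 mm deep, 32 mm high. Origin: on the board, mid-width, stand axes. The bar's front face is clamped anywhere from x 0 to 25 mm of this origin (not measured: feel it); this puts the blade's edge 0 to 25 mm inside the shelf's edge.
- stop_clamp (a point): Middle of the stop, at its origin: the foremost place the bar's front face can be. The row counts as seated when at least 6 N in all reaches the bar, each casting touching it; over 35 N would shift it. A push of about 20 N on the blade is right; sliding the castings alone takes 2 to 6 N, and the push rises by some 3 N per mm once they meet the bar.
- vase_cast: Brass casting, a small vase, on a square plinth 48 x 48 mm and 26 mm high; 90 mm tall overall, 0.18 to 0.33 kg. Origin: centre of the underside, z up, x and y square to the plinth's sides. Everything above the plinth stays within 23 mm of the axis. Loose on the base board, anywhere in the row, turned up to 0.3 rad out of square.
- urn_cast: Copper casting, a lidded urn, on a square plinth 48 x 48 mm and 26 mm high; 90 mm tall overall, 0.18 to 0.33 kg. Origin: centre of the underside, z up, x and y square to the plinth's sides. Everything above the plinth stays within 23 mm of the axis. Loose on the base board, anywhere in the row, turned up to 0.3 rad out of square.
- globe_cast: Dark casting with a green ball on a stem, on a square plinth 48 x 48 mm and 26 mm high; 90 mm tall overall, 0.18 to 0.33 kg. Origin: centre of the underside, z up, x and y square to the plinth's sides. Everything above the plinth stays within 23 mm of the axis. Loose on the base board, anywhere in the row, turned up to 0.3 rad out of square.
- ruler: Straightedge: aluminium blade 8 mm thick (x), 240 mm long (y), 34 mm high (z), standing on edge, with a wooden grip 16 mm thick (x) and 64 mm long (y) rising in its middle from z 34 to 130 mm. 0.25 kg. Origin: centre of the blade's lower edge. At the start it stands upright in the rest; the grip is taken from above across its 16 mm thickness.
- rest: Wooden rest for the straightedge, fixed: base 70 x 220 mm, 8 mm thick, with a fork at each end (y -85 and +85 mm) whose two cheeks, 36 mm high over the table, leave a slot 14 mm wide (x) along y. Origin: centre of the underside on the table. The blade stands in the slot, lower edge at z 8 mm, along the rest's y.
- bell: Bystander: brass hand bell, 68 mm across, 90 mm tall, origin at the centre of its underside. Must not be moved.
- bowl: Bystander: copper bowl, 100 mm across, 45 mm tall, origin at the centre of its underside. Must not be moved.
- vase: Bystander: terracotta coloured vase, 84 mm across, 185 mm tall, origin at the centre of its underside. Must not be moved.
There are look-alikes about, which are no part of the job. What is shaped like the urn_cast but blue or turquoise is not meant.

How it is judged:
On the way, in this order (a step that is already met when the one before it is completed fails the run):
1. The straightedge is lifted clear of its rest (z of ruler in the frame of rest above 0.05 m), for 0.1 s.
2. Pushed by the straightedge, the castings press on the stop bar with at least 6 N in all, each of them touching it (contact force between stop and anything else above 6 N and not (contact force between stop and ruler above 0.5 N) and (contact force between ruler and vase_cast above 3 N or contact force between ruler and urn_cast above 3 N or contact force between ruler and globe_cast above 3 N) and contact force between each of vase_cast, urn_cast, globe_cast and stop above 0.3 N), for 0.1 s.
At the end, for the whole second after the job is handed in: Castings upright, still, square to the stop within 0.035 rad, in line within 6 mm of one another, origins -27 to 4 mm in x and within 110 mm in y of the stop's origin; straightedge released in the rest: within 12 mm across, 30 mm along, lower edge 3-13 mm over the table, leaning under 0.4 rad (x of vase_cast in the frame of stop between -0.027 and 0.004 m and y of vase_cast in the frame of stop between -0.11 and 0.11 m and angle between each of vase_cast, urn_cast, globe_cast's own z axis and vertical below 0.06 rad and linear speed of each of vase_cast, urn_cast, globe_cast, ruler below 0.02 m/s and angle between the x axis of each of vase_cast, urn_cast, globe_cast and the x axis of stop, either way round below 0.035 rad and x of urn_cast in the frame of stop between -0.027 and 0.004 m and y of urn_cast in the frame of stop between -0.11 and 0.11 m and x of globe_cast in the frame of stop between -0.027 and 0.004 m and y of globe_cast in the frame of stop between -0.11 and 0.11 m and x of vase_cast in the frame of urn_cast between -0.006 and 0.006 m and x of urn_cast in the frame of globe_cast between -0.006 and 0.006 m and x of vase_cast in the frame of globe_cast between -0.006 and 0.006 m and x of ruler in the frame of rest between -0.012 and 0.012 m and y of ruler in the frame of rest between -0.03 and 0.03 m and z of ruler in the frame of rest between 0.003 and 0.013 m and angle between ruler's own z axis and vertical below 0.4 rad); the robot touches nothing.
It fails at once if A casting is touched by the robot itself instead of the straightedge (contact force between any of the fingers, the arm and vase_cast above 0.5 N or contact force between any of the fingers, the arm and urn_cast above 0.5 N or contact force between any of the fingers, the arm and globe_cast above 0.5 N).
It fails at once if The stop bar is pressed with more than 35 N (contact force between stop and anything else above 35 N).
It fails at once if A casting is tipped by more than 0.35 rad (angle between any of vase_cast, urn_cast, globe_cast's own z axis and vertical above 0.35 rad).
It fails at once if The bell, bowl or vase is moved by more than 15 mm (distance of any of bell, bowl, vase from where it was at the start of the episode above 0.015 m).
It also fails if it takes over 69 s, if anything falls off the work surface, if the arm or the gripper's body presses on something with over 40 N, if the wrist force passes 120 N, or if a joint passes its speed limit or range.

ROBOT

A 7-joint arm with a two-finger parallel gripper is mounted at the origin on the work surface. World frame = base frame: x ahead of the robot, y to its left, z up, the work surface at z = 0. Lengths are in m, angles in rad, forces in N, time in s.
With the tool pointing down it reaches from about 0.4 to 0.85 m from the base axis. Payload 4.4 kg.
Tool frame: the origin (TCP) lies midway between the tips of the shut fingers; the grasp point (between the pads) lies 19 mm behind it; z points along the fingers, x is the direction in which the jaws open and shut, and the axes are right-handed (so a half turn about z gives the same grasp; the last joint's range is limited). The gripper opens to 94 mm and grips with 3 to 60 N. Pads are 16 mm wide; open, the fingers measure 119 mm over their backs; the gripper's body (75 mm by 177 mm) begins 78 mm behind the grasp point.
Start: joints at [1.178, 0.628, 0.038, 1.517, -0.027, 0.996, -0.02], TCP at [0.209, -0.616, 0.205] pointing down, gripper open.
Joint ranges: [-3.06, 3.06], [-0.37, 2.12], [-1.25, 1.32], [0.18, 2.47], [-1.1, 4.24], [0.23, 1.98], [-2.94, 2.94]. Speed limits (rad/s): [2.57, 2.57, 3.14, 3.14, 3.14, 3.14, 3.14].

INTERFACE

Orientations are given as a rotation vector (axis times angle).
In Python, from rig import bot, viewer gives the robot as it stands.
- The arm moves only by the tool jog_arm, never from a script. Its argument "commands" is text: rows parted by semicolons, each of 4 numbers parted by spaces: the shift along the tool's x, y, z in m, then the turn about the tool's z in degrees. In form: dx dy dz spin; .... A call has 1 to 20 rows; each row is the pose to reach, as a shift and turn from the pose measured when the call began, along the tool's axes at that moment; what a row does not reach only later rows make up. A row lasts 1/8 s, in which the tool goes at most 62.5 mm and 10.7 degrees, less where a joint would pass 70% of its speed; a pose out of reach is approached as far as the arm can. A call with a gripper value outside its range is refused whole. "claw" is the finger opening in m, from 0 to 0.094, set as the call begins (left out, the last holds). The fingers move at their own pace and stop on an object; the grip force is fixed at half the most. Time passes only in rows, so rows that repeat a pose let the fingers close. It gives the time, the measured TCP pose, the force and the opening at its end, in the units of the state.
- bot.get_state(): the state, without advancing time (a new reading comes with each control period).
- viewer.read_camera(name): name is "scene" or "top" or "wrist"; returns a dict with "image" (384x512x3 uint8, red, green, blue), "range_z" (384x512 float32, m along the optical axis (not along the pixel's ray), 0 where there is no reading), "intrinsics" (3x3 intrinsics, pixels), "world_from_camera" (4x4, takes a point from camera to world coordinates); the wrist camera has in their place "mount" (4x4, takes a point from camera to tool coordinates, whose origin is the TCP and whose axes are the tool frame's). Camera axes: x right, y up, looking along -z (the intrinsics and any distortion apply to the point x, -y, -z); pixel columns grow to the right and rows downward; lengths in m; the calibration is good to about 2 mm. A picture is of the moment at which its call begins: read the wrist's pose just before it.
- bot.job_done(): hands the job in, once; it reports no verdict.
The state is a dict: "time": time; "joint_positions": joint angles; "qd": joint speeds; "joint_torque": joint torques, N m; "tool_pos": TCP position; "tool_rot": TCP orientation; "ft_force": force on the tool from outside, world axes, zero at the start; "ft_torque": the same for the moment, N m; "opening": opening from 0.0 (shut) to 1.0 (fully open).
Only numpy, scipy, OpenCV 4.12 (cv2) and the standard library are available. Lean on these libraries where they do the work, as an engineer would, in place of code of your own. Each camera call takes 0.05 s, during which the arm holds its last target.

## Working session

There is one attempt and no reset: what is moved stays moved. The work goes in short steps, Python scripts to look and compute and a tool call to move; the robot and the scene stay as the last step left them, time stands still between calls to the robot, and variables do not carry over. Pictures are saved under pics/ and viewed, and the job is handed in when it is done.

Besides the shell and the picture viewer there is one more tool, called in YAML: its name, and indented under it one key for each argument. jog_arm: Moves the arm, as the interface text tells. Its arguments: {"type":"object","properties":{"commands":{"type":"string"},"claw":{"type":"number"}},"required":["commands"]}

```bash
ls; mkdir -p pics
cat > h.py <<'E'
import numpy as np, cv2
from rig import bot, viewer
from scipy.spatial.transform import Rotation as R
def st():
    s=bot.get_state(); return s
def cam(n):
    s=bot.get_state(); c=viewer.read_camera(n)
    if n=='wrist':
        T=np.eye(4);T[:3,:3]=R.from_rotvec(s['tool_rot']).as_matrix();T[:3,3]=s['tool_pos']
        c['world_from_camera']=T@c['mount']
    return c
def save(c,f,scale=1):
    im=cv2.cvtColor(c['image'],cv2.COLOR_RGB2BGR)
    if scale!=1: im=cv2.resize(im,None,fx=scale,fy=scale,interpolation=cv2.INTER_CUBIC)
    cv2.imwrite(f,im)
def cloud(c):
    z=c['range_z'];K=c['intrinsics'];h,w=z.shape
    u,v=np.meshgrid(np.arange(w),np.arange(h))
    P=np.stack([(u-K[0,2])/K[0,0]*z,-(v-K[1,2])/K[1,1]*z,-z],-1)
    T=c['world_from_camera'];return P@T[:3,:3].T+T[:3,3]
def ray(c,u,v,zp):
    K=c['intrinsics'];d=np.array([(u-K[0,2])/K[0,0],-(v-K[1,2])/K[1,1],-1.]);T=c['world_from_camera']
    d=T[:3,:3]@d;o=T[:3,3];return o+d*(zp-o[2])/d[2]
E
python3 - <<'E'
from h import *
s=st();print({k:np.round(v,3) for k,v in s.items()})
for n in ['scene','top']:
    c=cam(n);save(c,f'pics/{n}0.png',1.5);print(n,c['intrinsics'],c['world_from_camera'].round(3),[k for k in c]);np.savez(f'{n}0.npz',**c)
E
```

```text
pics
{'time': np.float64(0.0), 'joint_positions': array([ 1.178,  0.629,  0.038,  1.518, -0.027,  0.996, -0.02 ]), 'qd': array([ 0.   , -0.001,  0.001,  0.   ,  0.   ,  0.001, -0.   ]), 'joint_torque': array([-0.0000e+00, -5.4973e+01,  1.1430e+00, -1.8663e+01, -5.2000e-02,
        2.4000e-02,  0.0000e+00]), 'tool_pos': array([ 0.208, -0.615,  0.205]), 'tool_rot': array([-2.552e+00,  1.830e+00,  2.000e-03]), 'ft_force': array([-0.934, -0.265,  0.15 ]), 'ft_torque': array([ 0.005, -0.012, -0.011]), 'opening': np.float64(1.002)}
scene [[386.65384831   0.         251.77215629]
 [  0.         386.65384831 188.85128878]
 [  0.           0.           1.        ]] [[-0.842  0.434 -0.321  0.178]
 [-0.54  -0.692  0.48   0.513]
 [-0.014  0.577  0.816  1.011]
 [ 0.     0.     0.     1.   ]] ['image', 'range_z', 'intrinsics', 'world_from_camera']
top [[428.06246044   0.         253.67293539]
 [  0.         428.06246044 187.23029296]
 [  0.           0.           1.        ]] [[ 0.027  0.98  -0.198  0.275]
 [-1.     0.027 -0.003 -0.024]
 [ 0.002  0.198  0.98   1.289]
 [ 0.     0.     0.     1.   ]] ['image', 'range_z', 'intrinsics', 'world_from_camera']
```

View pics/scene0.png

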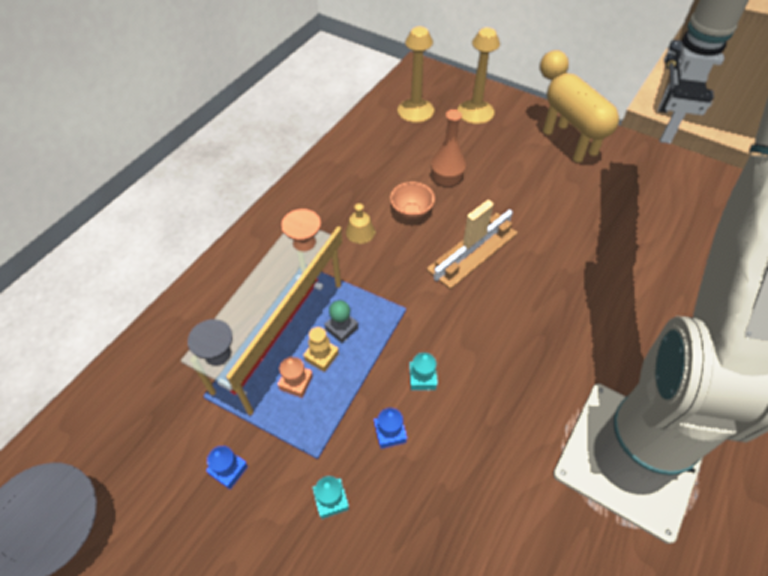

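View pics/top0.png

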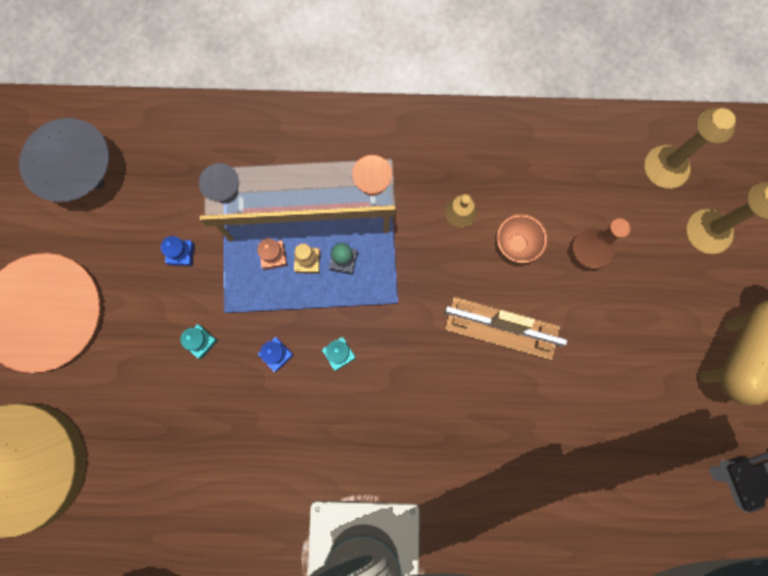

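Run:
```python
from h import *
for n in ['top','scene']:
    c=dict(np.load(n+'0.npz'));im=c['image']
    if n=='top': crop=im[95:250,100:400]; cv2.imwrite('pics/topcrop.png',cv2.cvtColor(cv2.resize(crop,None,fx=2.6,fy=2.6,interpolation=cv2.INTER_CUBIC),cv2.COLOR_RGB2BGR))
    else: crop=im[120:320,110:360]; cv2.imwrite('pics/scenecrop.png',cv2.cvtColor(cv2.resize(crop,None,fx=2.9,fy=2.9,interpolation=cv2.INTER_CUBIC),cv2.COLOR_RGB2BGR))
c=cam('wrist');save(c,'pics/wrist0.png');print(c['mount'].round(3))
c=dict(np.load('top0.npz'));P=cloud(c);hsv=cv2.cvtColor(c['image'],cv2.COLOR_RGB2HSV)
# blue board
m=((P[...,2]>0.006)&(P[...,2]<0.018)&(hsv[...,0]>100)&(hsv[...,0]<130)&(hsv[...,1]>80))
m[:, :140]=0;m[:,290:]=0; m[:150]=0; m[212:]=0
n,l,s,_=cv2.connectedComponentsWithStats(m.astype('uint8'));i=1+s[1:,4].argmax();m=l==i
print(s[i]); r=cv2.minAreaRect(P[m][:,:2].astype('float32'));print(r,cv2.boxPoints(r))
# fork/ruler
z=P[...,2]
mm=(np.indices(z.shape)[1]>285)&(np.indices(z.shape)[1]<390)&(np.indices(z.shape)[0]>190)&(np.indices(z.shape)[0]<245)
for lo,hi in [(.004,.014),(.03,.055),(.12,.16)]:
    q=mm&(z>lo)&(z<hi);r=cv2.minAreaRect(P[q][:,:2].astype('float32'));print(lo,q.sum(),np.round(r[0],4),np.round(r[1],4),r[2],P[q].mean(0))
```

```text
[[ 1.    -0.    -0.001  0.   ]
 [-0.    -0.959 -0.285 -0.083]
 [-0.001  0.285 -0.959 -0.179]
 [ 0.     0.     0.     1.   ]]
[ 149  150  116   58 5005]
((0.5638237595558167, 0.12797391414642334), (0.17864160239696503, 0.34919142723083496), 4.431040287017822) [[ 0.46128082  0.29514694]
 [ 0.48825908 -0.0530008 ]
 [ 0.6663667  -0.03919911]
 [ 0.63938844  0.30894864]]
0.004 1348 [ 0.4495 -0.2763] [0.1611 0.3165] 1.5747956037521362 [ 0.44395998 -0.26439184  0.00774464]
0.03 439 [ 0.4446 -0.265 ] [0.2392 0.0444] 75.90727233886719 [ 0.44424142 -0.26455862  0.03910987]
0.12 169 [ 0.4446 -0.2648] [0.064  0.0164] 76.82023620605469 [ 0.44403244 -0.26383362  0.13671685]
```

View pics/topcrop.png

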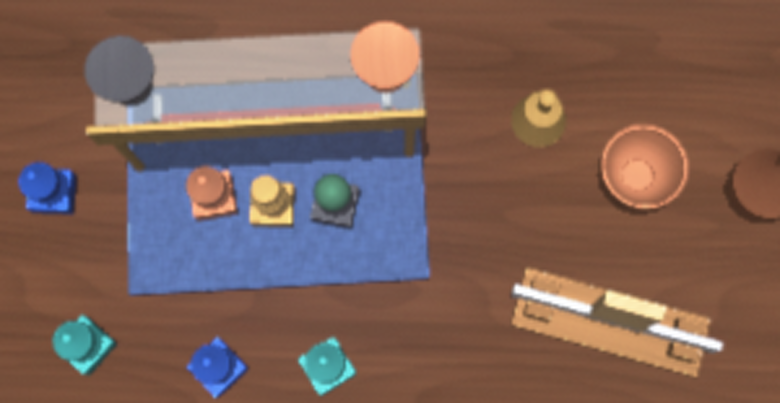

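View pics/scenecrop.png

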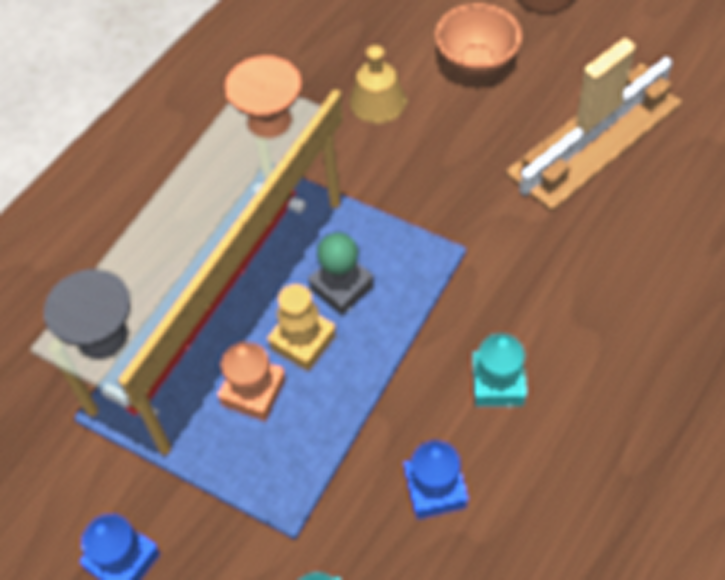

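View pics/wrist0.png

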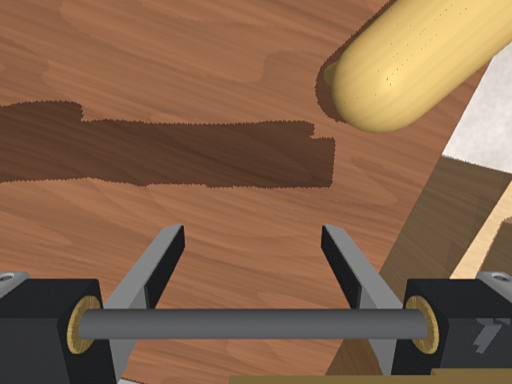

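jog_arm:
  commands: "0 0 -0.06 0;-0.05 -0.05 -0.14 -10;-0.1 -0.1 -0.145 -20;-0.14 -0.15 -0.145 -30;-0.18 -0.2 -0.145 -40;-0.22 -0.25 -0.145 -50;-0.26 -0.3 -0.145 -57;-0.3 -0.34 -0.145 -57;-0.34 -0.39 -0.145 -57;-0.38 -0.44 -0.145 -57;-0.42 -0.48 -0.145 -57;-0.46 -0.53 -0.145 -57;-0.48 -0.56 -0.145 -57;-0.496 -0.579 -0.145 -57;-0.496 -0.579 -0.145 -57"

```text
time: 2.02
tool_pos: [0.5981, 0.0442, 0.3496]
tool_rot: [-3.115, 0.381, 0.003]
ft_force: [-0.0, -0.5, -0.1]
opening: 1.0
```

jog_arm:
  commands: "0.06 -0.02 0 0;0.12 -0.04 0 0;0.18 -0.06 0 0;0.24 -0.08 0 0;0.3 -0.1 0 0;0.35 -0.116 0 0;0.4 -0.132 0 0;0.4 -0.132 0 0;0.4 -0.132 0 0"

```text
time: 3.15
tool_pos: [0.8761, 0.0719, 0.323]
tool_rot: [-3.103, 0.372, -0.058]
ft_force: [-0.2, 0.0, -1.0]
opening: 0.999
```

```bash
cat > s.py <<'E'
from h import *
s=st();M=R.from_rotvec(s['tool_rot']).as_matrix()
z=M[:,2];x=M[:,0]
print('t',s['time'].round(2),'pos',s['tool_pos'].round(4),'q',s['joint_positions'].round(3),'F',s['ft_force'].round(2),'T',s['ft_torque'].round(2),'op',s['opening'].round(3))
print('toolz',z.round(4),'lean',np.degrees(np.arccos(-z[2])).round(2),'az',np.degrees(np.arctan2(z[1],z[0])).round(1),'x',x.round(4),'xaz',np.degrees(np.arctan2(x[1],x[0])).round(2))
E
python3 s.py
```

```text
Traceback (most recent call last):
  File "s.py", line 4, in <module>
    print('t',s['time'].round(2),'pos',s['tool_pos'].round(4),'q',s['joint_positions'].round(3),'F',s['ft_force'].round(2),'T',s['ft_torque'].round(2),'op',s['opening'].round(3))
              ^^^^^^^^^^^^^^^
AttributeError: 'float' object has no attribute 'round'
```

```bash
sed -i "s/s\['time'\].round(2)/round(float(s['time']),2)/;s/s\['opening'\].round(3)/round(float(s['opening']),3)/" s.py; python3 s.py
```

```text
t 3.15 pos [0.8761 0.0719 0.323 ] q [-0.046  1.109 -0.803  0.187  0.744  1.859 -0.427] F [-0.22  0.02 -0.96] T [-0.06 -0.01  0.02] op 0.999
toolz [ 0.0388  0.011  -0.9992] lean 2.31 az 15.9 x [ 0.971  -0.2364  0.0351] xaz -13.68
```

jog_arm:
  commands: "0.4 -0.13 -0.1 0;0.4 -0.13 -0.1 0;0.4 -0.13 -0.1 0"

```text
time: 3.52
tool_pos: [0.8927, 0.07, 0.3141]
tool_rot: [-3.097, 0.373, -0.106]
ft_force: [0.5, 0.5, -0.7]
opening: 0.999
```

```bash
python3 s.py
```

```text
t 3.52 pos [0.8927 0.07   0.3141] q [-0.11   1.11   0.032  0.187 -0.034  1.774 -0.345] F [ 0.47  0.46 -0.67] T [-0.05  0.01 -0.09] op 0.999
toolz [ 0.0701  0.012  -0.9975] lean 4.08 az 9.7 x [ 0.9691 -0.2379  0.0652] xaz -13.79
```

jog_arm:
  commands: "0.6 -0.2 -0.4 0"

```text
time: 3.65
tool_pos: [0.897, 0.0694, 0.3223]
tool_rot: [-3.092, 0.377, -0.136]
ft_force: [0.4, -0.3, -1.5]
opening: 0.998
```

```bash
python3 s.py
```

```text
t 3.65 pos [0.897  0.0694 0.3223] q [-0.131  1.108  0.307  0.188 -0.292  1.763 -0.317] F [ 0.36 -0.26 -1.49] T [-0.09 -0.01  0.01] op 0.998
toolz [ 0.0893  0.013  -0.9959] lean 5.18 az 8.3 x [ 0.9669 -0.2411  0.0835] xaz -14.0
```

jog_arm:
  commands: "0.6 -0.2 -0.4 0"

```text
time: 3.78
tool_pos: [0.9026, 0.0691, 0.3369]
tool_rot: [-3.084, 0.382, -0.181]
ft_force: [1.1, -0.2, -0.4]
opening: 1.0
```

```bash
python3 s.py
```

```text
t 3.77 pos [0.9026 0.0691 0.3369] q [-0.149  1.106  0.582  0.187 -0.551  1.758 -0.29 ] F [ 1.05 -0.2  -0.44] T [-0.06  0.03 -0.01] op 1.0
toolz [ 0.1185  0.0147 -0.9928] lean 6.86 az 7.1 x [ 0.9632 -0.2446  0.1114] xaz -14.25
```

```bash
cat > d.py <<'E'
import sys
from h import *
# d.py x y z : tool shift to reach that TCP world position
s=st();M=R.from_rotvec(s['tool_rot']).as_matrix()
t=np.array([float(a) for a in sys.argv[1:4]]);d=t-s['tool_pos']
v=M.T@d;print('shift',v.round(4),'len',np.linalg.norm(d).round(3))
n=int(np.ceil(np.linalg.norm(d)/0.06))
print(';'.join('%.4f %.4f %.4f 0'%tuple(v*(i+1)/n) for i in range(n)))
E
python3 d.py 0.33 0.03 0.34
```

```text
shift [-0.5417  0.1759 -0.0716] len 0.574
-0.0542 0.0176 -0.0072 0;-0.1083 0.0352 -0.0143 0;-0.1625 0.0528 -0.0215 0;-0.2167 0.0704 -0.0286 0;-0.2708 0.0880 -0.0358 0;-0.3250 0.1056 -0.0429 0;-0.3792 0.1231 -0.0501 0;-0.4333 0.1407 -0.0573 0;-0.4875 0.1583 -0.0644 0;-0.5417 0.1759 -0.0716 0
```

jog_arm:
  commands: "-0.054 0.018 -0.007 0;-0.108 0.035 -0.014 0;-0.162 0.053 -0.022 0;-0.217 0.07 -0.029 0;-0.271 0.088 -0.036 0;-0.325 0.106 -0.043 0;-0.38 0.123 -0.05 0;-0.433 0.14 -0.057 0;-0.487 0.158 -0.064 0;-0.54 0.176 -0.072 0;-0.54 0.176 -0.072 0"

```text
time: 5.15
tool_pos: [0.3274, 0.028, 0.3399]
tool_rot: [-3.08, 0.38, -0.177]
ft_force: [0.1, 0.0, 0.1]
opening: 1.002
```

```bash
python3 s.py
```

```text
t 5.15 pos [0.3274 0.028  0.3399] q [-1.025 -0.171  0.719  2.171  0.155  0.987 -0.631] F [0.07 0.01 0.12] T [-0.07 -0.01 -0.03] op 1.002
toolz [ 0.1167  0.0191 -0.993 ] lean 6.79 az 9.3 x [ 0.9636 -0.2443  0.1086] xaz -14.23
```

jog_arm:
  commands: "-0.06 0.015 -0.008 0;-0.12 0.03 -0.015 0;-0.18 0.045 -0.02 0;-0.18 0.045 -0.02 0"

```text
time: 5.65
tool_pos: [0.1998, 0.0257, 0.3392]
tool_rot: [-3.075, 0.375, -0.172]
ft_force: [-0.8, -0.2, 0.3]
opening: 1.001
```

```bash
python3 s.py
```

```text
t 5.65 pos [0.1998 0.0257 0.3392] q [-0.34  -0.365  0.032  2.327  0.026  1.062 -0.565] F [-0.85 -0.23  0.29] T [-0.05  0.02 -0.02] op 1.001
toolz [ 0.1147  0.0247 -0.9931] lean 6.74 az 12.2 x [ 0.9646 -0.2419  0.1054] xaz -14.08
```

jog_arm:
  commands: "-0.3 0.07 0.2 0;-0.3 0.07 0.2 0"

```text
time: 5.9
tool_pos: [0.1517, 0.0416, 0.2891]
tool_rot: [-3.094, 0.385, -0.115]
ft_force: [-2.9, -0.5, -0.3]
opening: 1.0
```

```bash
python3 s.py
```

```text
t 5.9 pos [0.1517 0.0416 0.2891] q [ 0.059 -0.375 -0.304  2.468 -0.128  0.96  -0.407] F [-2.92 -0.55 -0.3 ] T [-0.07  0.15  0.01] op 1.0
toolz [ 0.0755  0.0123 -0.9971] lean 4.39 az 9.2 x [ 0.9669 -0.2454  0.0702] xaz -14.24
```

jog_arm:
  commands: "-0.6 0.15 0.0 0"

```text
time: 6.02
tool_pos: [0.1238, 0.0599, 0.2815]
tool_rot: [3.092, -0.396, 0.012]
ft_force: [-0.4, -0.5, -0.3]
opening: 1.001
```

```bash
python3 s.py
```

```text
t 6.03 pos [0.1238 0.0599 0.2815] q [ 0.22  -0.375 -0.528  2.467 -0.189  1.013 -0.43 ] F [-0.38 -0.46 -0.26] T [ 0.03  0.   -0.  ] op 1.001
toolz [ 0.0044 -0.0253 -0.9997] lean 1.47 az -80.2 x [ 0.9678 -0.2516  0.0106] xaz -14.57
```

jog_arm:
  commands: "-0.6 0.15 0.0 0"

```text
time: 6.15
tool_pos: [0.1109, 0.0661, 0.2838]
tool_rot: [3.078, -0.432, 0.004]
ft_force: [0.4, 0.4, -0.2]
opening: 1.004
```

```bash
python3 s.py
```

```text
t 6.15 pos [0.1109 0.0661 0.2838] q [ 0.024 -0.375 -0.467  2.468 -0.159  1.033 -0.61 ] F [ 0.36  0.42 -0.17] T [ 0.03 -0.06  0.01] op 1.004
toolz [-0.0017 -0.0331 -0.9994] lean 1.9 az -93.0 x [ 0.9614 -0.2751  0.0074] xaz -15.97
```

Run:
```python
from h import *
o=np.array([.6144,.1319]);th=np.radians(4.43);ex=np.array([np.cos(th),np.sin(th)]);ey=np.array([-ex[1],ex[0]])
for n in ['top','scene']:
    c=dict(np.load(n+'0.npz'));P=cloud(c);hsv=cv2.cvtColor(c['image'],cv2.COLOR_RGB2HSV)
    S=np.stack([(P[...,:2]-o)@ex,(P[...,:2]-o)@ey,P[...,2]],-1)*1000
    H=hsv.astype(int)
    inb=(abs(S[...,1])<175)&(S[...,0]>-150)&(S[...,0]<120)
    red=((H[...,0]<8)|(H[...,0]>170))&(H[...,1]>120)&inb&(S[...,0]>20)&(S[...,2]<140)
    print(n,'red',red.sum()); 
    q=S[red]
    if len(q):
        print(np.percentile(q,[1,10,50,90,99],axis=0).round(1))
        for z0 in range(10,50,5):
            k=q[(q[:,2]>=z0)&(q[:,2]<z0+5)]
            if len(k):print(z0,len(k),np.percentile(k[:,0],[5,50,95]).round(1))
    # board / rail checks
    rail=inb&(S[...,2]>180)&(S[...,2]<195);print('rail',rail.sum(),np.percentile(S[rail],[2,50,98],axis=0).round(1))
    bd=inb&(S[...,2]>5)&(S[...,2]<18)&(S[...,0]<0);print('board z',np.median(S[bd][:,2]),np.percentile(S[bd],[0.5,99.5],axis=0).round(1))
    m=inb&(S[...,2]>24)&(S[...,2]<110)&(S[...,0]<0)&(S[...,0]>-135)&(abs(S[...,1])<150)
    k,l,s,_=cv2.connectedComponentsWithStats(m.astype('uint8'))
    for i in range(1,k):
        if s[i,4]>30:
            a=S[l==i];pl=a[(a[:,2]<42)];tp=a[a[:,2]>50]
            r=cv2.minAreaRect(pl[:,:2].astype('float32'))
            print(s[i],c['image'][l==i].mean(0).round(),'plinth',np.round(r[0],1),np.round(r[1],1),round(r[2],1),'top',tp.mean(0).round(1) if len(tp) else None, tp[:,2].max() if len(tp) else None)
    hi=inb&(S[...,2]>195);k,l,s,_=cv2.connectedComponentsWithStats(hi.astype('uint8'))
    for i in range(1,k):
        if s[i,4]>30:print('high',s[i],np.percentile(S[l==i],[1,50,99],axis=0).round(0).tolist())
```

```text
top red 0
rail 492 [[  -1.4 -166.4  180.7]
 [   1.9   -1.7  189.9]
 [   7.7  167.8  194.2]]
board z 12.91039569792607 [[-140.8 -173.5    6.1]
 [  -0.8  173.4   17.8]]
[171 159  20  21 304] [184. 123.  99.] plinth [-32.7  71.8] [49.4 47.8] 7.1 top [-36.1  69.8  86.3] 107.5595605926476
[196 163  17  19 288] [194. 165. 108.] plinth [-47.7   3. ] [48.4 47.1] 86.2 top [-50.1   1.4  92.6] 107.37295576507844
[219 162  19  21 295] [ 84. 109. 105.] plinth [-49.4 -69.5] [48.6 48.2] 77.3 top [-51.5 -70.5  95.7] 107.28062193192179
high [235 104  26  26 528] [[29.0, -168.0, 202.0], [63.0, -135.0, 207.0], [96.0, -102.0, 212.0]]
high [133 109  26  26 539] [[27.0, 103.0, 201.0], [61.0, 137.0, 207.0], [94.0, 169.0, 212.0]]
scene red 144
[[  52.6 -124.2   12.7]
 [  53.6  -95.4   15.2]
 [  54.8   16.    21.1]
 [  55.8  110.6   25.3]
 [  59.3  146.2   27.7]]
10 13 [54.5 55.2 56.6]
15 47 [53.5 54.9 55.8]
20 66 [53.4 54.7 56.6]
25 18 [52.4 54.3 56. ]
rail 541 [[  -0.6 -165.1  180.5]
 [   2.5   20.4  188.8]
 [  10.   170.2  193. ]]
board z 12.204351451622797 [[-139.4 -172.4    6.5]
 [  -1.1  173.7   17.1]]
[216 200  23  27 382] [ 88. 116. 111.] plinth [-47.1 -69.7] [48.8 49.7] 76.7 top [-51.4 -64.6  92.3] 107.11047034483323
[202 218  24  29 399] [201. 171. 105.] plinth [-44.9   3.9] [47.8 49.8] 87.6 top [-48.3   6.4  90.3] 107.22913232573251
[185 238  23  26 404] [206. 141. 107.] plinth [-31.3  72. ] [49.2 49.5] 7.9 top [-36.3  76.7  84.2] 103.53397541278409
high [188 139  25  22 426] [[30.0, -168.0, 199.0], [63.0, -135.0, 207.0], [96.0, -102.0, 211.0]]
high [125 212  30  27 621] [[29.0, 103.0, 200.0], [61.0, 137.0, 206.0], [95.0, 169.0, 211.0]]
```

```bash
python3 d.py 0.4445 -0.265 0.25;python3 d.py 0.4445 -0.265 0.074
```

```text
shift [0.4115 0.2252 0.0441] len 0.471
0.0514 0.0281 0.0055 0;0.1029 0.0563 0.0110 0;0.1543 0.0844 0.0166 0;0.2058 0.1126 0.0221 0;0.2572 0.1407 0.0276 0;0.3086 0.1689 0.0331 0;0.3601 0.1970 0.0386 0;0.4115 0.2252 0.0441 0
shift [0.4102 0.2195 0.22  ] len 0.515
0.0456 0.0244 0.0244 0;0.0912 0.0488 0.0489 0;0.1367 0.0732 0.0733 0;0.1823 0.0976 0.0978 0;0.2279 0.1220 0.1222 0;0.2735 0.1463 0.1467 0;0.3190 0.1707 0.1711 0;0.3646 0.1951 0.1956 0;0.4102 0.2195 0.2200 0
```

jog_arm:
  commands: "0.051 0.028 0.005 0;0.103 0.056 0.011 -2.3;0.154 0.084 0.017 -2.3;0.206 0.113 0.022 -2.3;0.257 0.141 0.028 -2.3;0.309 0.169 0.033 -2.3;0.36 0.197 0.039 -2.3;0.4115 0.225 0.044 -2.3;0.4115 0.225 0.044 -2.3;0.4115 0.225 0.044 -2.3"

```text
time: 7.4
tool_pos: [0.4426, -0.2648, 0.2498]
tool_rot: [3.087, -0.373, 0.0]
ft_force: [0.3, -0.1, 0.3]
opening: 0.997
```

```bash
python3 s.py
python3 - <<'E'
from h import *
c=cam('wrist');save(c,'pics/w1.png');P=cloud(c)
z=P[...,2];d=np.linalg.norm(P[...,:2]-[.4446,-.265],axis=2)
for lo,hi in [(.03,.05),(.125,.15)]:
    q=(z>lo)&(z<hi)&(d<.135);print(lo,q.sum())
    if q.sum()>20:
        r=cv2.minAreaRect(P[q][:,:2].astype('float32'));print(np.round(r[0],4),np.round(r[1],4),r[2],np.median(P[q][:,2]))
E
python3 d.py 0.4445 -0.265 0.074
```

```text
t 7.4 pos [ 0.4426 -0.2648  0.2498] q [ 0.365  0.379  0.136  1.845 -0.025  0.909  0.266] F [ 0.3  -0.12  0.3 ] T [-0.   -0.04 -0.01] op 0.997
toolz [-0.0037 -0.0321 -0.9995] lean 1.85 az -96.6 x [ 0.9712 -0.238   0.004 ] xaz -13.77
0.03 1562
[ 0.4613 -0.2576] [0.196  0.1844] 26.334941864013672 0.036871587342272805
0.125 865
[ 0.4459 -0.2649] [0.0628 0.0158] 74.95494842529297 0.13794376953072063
shift [ 0.001  -0.0053  0.1761] len 0.176
0.0003 -0.0018 0.0587 0;0.0007 -0.0036 0.1174 0;0.0010 -0.0053 0.1761 0
```

View pics/w1.png

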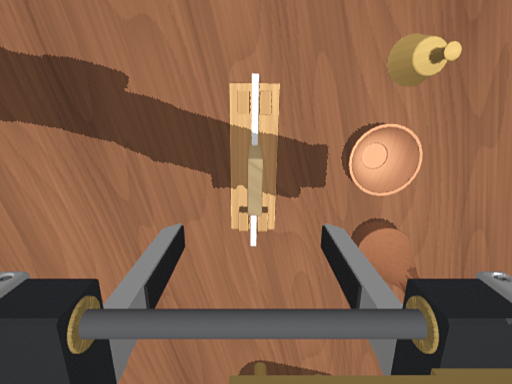

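jog_arm:
  commands: "0.002 -0.002 0.059 0;0.002 -0.004 0.11 0;0.002 -0.005 0.15 0;0.002 -0.005 0.176 0;0.002 -0.005 0.176 0"

```text
time: 8.07
tool_pos: [0.4434, -0.2642, 0.0735]
tool_rot: [3.089, -0.371, -0.004]
ft_force: [-0.4, 0.0, 0.1]
opening: 1.0
```

jog_arm:
  commands: "0 0 0 0;0 0 0 0;0 0 0 0;0 0 0 0;0 0 0 0;0 0 0 0"
  claw: 0.0

```text
time: 8.82
tool_pos: [0.4434, -0.2641, 0.0735]
tool_rot: [3.089, -0.371, -0.004]
ft_force: [0.4, -0.9, -0.5]
opening: 0.398
```

```bash
python3 s.py
```

```text
t 8.82 pos [ 0.4434 -0.2641  0.0735] q [ 0.396  0.638  0.097  2.018 -0.061  0.48   0.289] F [ 0.44 -0.94 -0.51] T [-0.01 -0.1  -0.03] op 0.398
toolz [-0.0063 -0.0303 -0.9995] lean 1.77 az -101.7 x [ 0.9716 -0.2367  0.0011] xaz -13.69
```

jog_arm:
  commands: "0 0 0 0;0 0 0 0;0 0 0 0;0 0 0 0;0 0 0 0;0 0 0 0"

```text
time: 9.57
tool_pos: [0.4435, -0.2642, 0.0735]
tool_rot: [3.088, -0.371, -0.004]
ft_force: [0.9, -0.9, -1.7]
opening: 0.173
```

```bash
python3 s.py
```

```text
t 9.57 pos [ 0.4435 -0.2642  0.0735] q [ 0.396  0.638  0.097  2.018 -0.061  0.48   0.289] F [ 0.86 -0.86 -1.65] T [-0.03 -0.19  0.  ] op 0.173
toolz [-0.0062 -0.0304 -0.9995] lean 1.78 az -101.4 x [ 0.9716 -0.2367  0.0012] xaz -13.69
```

```bash
cat > r.py <<'E'
from h import *
# ruler pose from tool pose, fixed by grasp
Mg=R.from_rotvec([3.088,-0.371,-0.004]).as_matrix();pg=np.array([.4435,-.2642,.0735])
a=np.radians(-13.7);Rr=np.array([[np.cos(a),-np.sin(a),0],[np.sin(a),np.cos(a),0],[0,0,1]])
dy=(np.array([.4455,-.265])-pg[:2])@Rr[:2,1]
og=np.array([*(pg[:2]+dy*Rr[:2,1]),.008])
A=Mg.T@Rr; b=Mg.T@(og-pg)
s=st();M=R.from_rotvec(s['tool_rot']).as_matrix()
Q=M@A;o=s['tool_pos']+M@b
th=np.radians(4.43);ex=np.array([np.cos(th),np.sin(th)]);ey=np.array([-ex[1],ex[0]]);O=np.array([.6144,.1319])
f=o+Q@[.004,0,0]
S=lambda p:np.array([(p[:2]-O)@ex,(p[:2]-O)@ey,p[2]])*1000
print('t',round(float(s['time']),2),'tcp',s['tool_pos'].round(4),'q',s['joint_positions'].round(2),'F',s['ft_force'].round(1),'T',s['ft_torque'].round(2),'op',round(float(s['opening']),3))
z=Q[:,2];print('ruler z',z.round(3),'lean back (stand x)',np.degrees(np.arctan2(-z[:2]@ex,z[2])).round(2),'side',np.degrees(np.arctan2(z[:2]@ey,z[2])).round(2),'y axis az err vs stand',(np.degrees(np.arctan2(Q[1,1],Q[0,1]))-90-4.43).round(2),'y slope deg',np.degrees(Q[2,1]).round(2))
print('edge front mid stand mm',S(f).round(1),'L end',S(f+Q@[0,.12,0]).round(1),'R end',S(f-Q@[0,.12,0]).round(1), 'tcp stand',S(s['tool_pos']).round(1))
E
python3 r.py
```

```text
t 9.57 tcp [ 0.4435 -0.2642  0.0735] q [ 0.4   0.64  0.1   2.02 -0.06  0.48  0.29] F [ 0.9 -0.9 -1.7] T [-0.03 -0.19  0.  ] op 0.173
ruler z [-0. -0.  1.] lean back (stand x) 0.01 side -0.03 y axis az err vs stand -18.12 y slope deg 0.03
edge front mid stand mm [-197.3 -383.2    8. ] L end [-160.  -269.2    8. ] R end [-234.6 -497.3    7.9] tcp stand [-201.  -381.7   73.5]
```

jog_arm:
  commands: "0 0 -0.02 0;0 0 -0.05 0;0 0 -0.1 0;0 0 -0.16 0;0 0 -0.22 0;0 0 -0.28 0;0 0 -0.32 0;0 0 -0.32 0"

```text
time: 10.58
tool_pos: [0.4463, -0.2549, 0.3958]
tool_rot: [3.087, -0.371, 0.004]
ft_force: [0.2, -0.2, -3.0]
opening: 0.167
```

```bash
python3 r.py; python3 d.py 0.7 0.05 0.42
```

```text
t 10.57 tcp [ 0.4463 -0.2549  0.3958] q [ 0.33  0.26  0.15  1.6  -0.01  1.27  0.24] F [ 0.2 -0.2 -3. ] T [ 0.05 -0.04 -0.01] op 0.167
ruler z [-0.005  0.002  1.   ] lean back (stand x) 0.28 side 0.11 y axis az err vs stand -18.11 y slope deg -0.02
edge front mid stand mm [-193.4 -374.4  330.4] L end [-156.1 -260.3  330.3] R end [-230.7 -488.4  330.4] tcp stand [-197.4 -372.7  395.8]
shift [ 0.1745 -0.3554 -0.0344] len 0.397
0.0249 -0.0508 -0.0049 0;0.0498 -0.1015 -0.0098 0;0.0748 -0.1523 -0.0147 0;0.0997 -0.2031 -0.0196 0;0.1246 -0.2538 -0.0245 0;0.1495 -0.3046 -0.0295 0;0.1745 -0.3554 -0.0344 0
```

jog_arm:
  commands: "0.025 -0.05 -0.005 -5;0.05 -0.1 -0.01 -10;0.075 -0.152 -0.015 -15;0.1 -0.203 -0.02 -18.1;0.125 -0.254 -0.025 -18.1;0.15 -0.305 -0.03 -18.1;0.174 -0.355 -0.034 -18.1;0.174 -0.355 -0.034 -18.1;0.174 -0.355 -0.034 -18.1"

```text
time: 11.7
tool_pos: [0.6986, 0.049, 0.4169]
tool_rot: [3.105, 0.119, -0.011]
ft_force: [0.0, 0.3, -3.4]
opening: 0.17
```

jog_arm:
  commands: "0.06 0 0 0;0.12 0 0 0;0.18 0 0 0;0.24 0 0 0;0.3 0 -0.1 0"

```text
time: 12.32
tool_pos: [0.8314, 0.0684, 0.4117]
tool_rot: [3.106, 0.121, 0.055]
ft_force: [0.3, 1.1, -1.4]
opening: 0.169
```

```bash
python3 r.py
```

```text
t 12.32 tcp [0.8314 0.0684 0.4117] q [-0.06  1.01 -0.89  0.19  0.85  1.98 -0.12] F [ 0.3  1.1 -1.4] T [ 0.11 -0.02 -0.  ] op 0.169
ruler z [-0.033  0.     0.999] lean back (stand x) 1.9 side 0.15 y axis az err vs stand 0.07 y slope deg -0.15
edge front mid stand mm [217.6 -80.5 346.3] L end [217.4  39.5 346. ] R end [ 217.7 -200.5  346.7] tcp stand [211.4 -80.1 411.7]
```

jog_arm:
  commands: "0.2 0 -0.6 0"

```text
time: 12.45
tool_pos: [0.818, 0.077, 0.4483]
tool_rot: [3.124, 0.146, 0.089]
ft_force: [-0.5, 1.7, -3.2]
opening: 0.166
```

```bash
python3 r.py
```

```text
t 12.45 tcp [0.818  0.077  0.4483] q [-0.08  0.95 -0.64  0.19  0.6   1.98 -0.1 ] F [-0.5  1.7 -3.2] T [0.22 0.08 0.02] op 0.166
ruler z [-0.054 -0.021  0.998] lean back (stand x) 3.15 side -0.94 y axis az err vs stand 0.98 y slope deg 0.89
edge front mid stand mm [206.3 -69.6 383.1] L end [204.3  50.4 385. ] R end [ 208.4 -189.6  381.3] tcp stand [198.7 -70.4 448.3]
```

jog_arm:
  commands: "0.2 0 -0.6 0;0.2 0 -0.6 0"

```text
time: 12.7
tool_pos: [0.8015, 0.0665, 0.4921]
tool_rot: [3.118, 0.139, 0.13]
ft_force: [-0.2, -0.4, -3.1]
opening: 0.168
```

```bash
python3 r.py
```

```text
t 12.7 tcp [0.8015 0.0665 0.4921] q [-0.12  0.89 -0.06  0.19  0.08  1.98 -0.03] F [-0.2 -0.4 -3.1] T [-0.03  0.08 -0.04] op 0.168
ruler z [-0.08  -0.017  0.997] lean back (stand x) 4.65 side -0.62 y axis az err vs stand 0.78 y slope deg 0.56
edge front mid stand mm [190.8 -79.2 427.1] L end [189.2  40.8 428.3] R end [ 192.4 -199.2  426. ] tcp stand [181.5 -79.6 492.1]
```

jog_arm:
  commands: "0.6 0 -0.3 0;0.6 0 -0.3 0;0.6 0 -0.3 0"

```text
time: 13.08
tool_pos: [0.8199, 0.0683, 0.4913]
tool_rot: [3.111, 0.137, 0.203]
ft_force: [-0.2, -0.0, -2.8]
opening: 0.167
```

```bash
python3 r.py
```

```text
t 13.07 tcp [0.8199 0.0683 0.4913] q [-0.05  0.91 -0.89  0.19  0.85  1.98 -0.11] F [-0.2 -0.  -2.8] T [0.07 0.15 0.04] op 0.167
ruler z [-0.127 -0.016  0.992] lean back (stand x) 7.34 side -0.36 y axis az err vs stand 0.76 y slope deg 0.26
edge front mid stand mm [212.3 -79.1 426.9] L end [210.7  40.9 427.4] R end [ 213.9 -199.1  426.3] tcp stand [199.9 -79.3 491.3]
```

jog_arm:
  commands: "0.6 0 -0.6 0"

```text
time: 13.2
tool_pos: [0.8211, 0.0697, 0.5121]
tool_rot: [3.106, 0.138, 0.264]
ft_force: [-0.4, 1.4, -2.7]
opening: 0.172
```

```bash
python3 r.py
```

```text
t 13.2 tcp [0.8211 0.0697 0.5121] q [-0.04  0.89 -1.04  0.19  0.99  1.98 -0.12] F [-0.4  1.4 -2.7] T [ 0.01  0.17 -0.04] op 0.172
ruler z [-0.165 -0.017  0.986] lean back (stand x) 9.57 side -0.24 y axis az err vs stand 0.82 y slope deg 0.1
edge front mid stand mm [216.1 -77.9 448.1] L end [214.4  42.1 448.4] R end [ 217.8 -197.9  447.9] tcp stand [201.2 -77.9 512.1]
```

jog_arm:
  commands: "0 0 -0.9 0"

```text
time: 13.32
tool_pos: [0.8052, 0.0777, 0.5355]
tool_rot: [3.116, 0.164, 0.272]
ft_force: [-1.0, 2.7, -3.1]
opening: 0.168
```

```bash
python3 r.py
```

```text
t 13.32 tcp [0.8052 0.0777 0.5355] q [-0.07  0.85 -0.78  0.19  0.73  1.98 -0.1 ] F [-1.   2.7 -3.1] T [0.06 0.22 0.06] op 0.168
ruler z [-0.169 -0.031  0.985] lean back (stand x) 9.83 side -1.04 y axis az err vs stand 1.8 y slope deg 0.72
edge front mid stand mm [201.2 -67.8 471.6] L end [197.4  52.2 473.1] R end [ 205.  -187.7  470.1] tcp stand [186.1 -68.8 535.5]
```

jog_arm:
  commands: "0.9 0 -0.4 0"

```text
time: 13.45
tool_pos: [0.8154, 0.0561, 0.5398]
tool_rot: [3.074, 0.119, 0.312]
ft_force: [0.7, -2.9, -3.3]
opening: 0.169
```

jog_arm:
  commands: "0.9 0 -0.4 0"

```text
time: 13.58
tool_pos: [0.8233, 0.0666, 0.5478]
tool_rot: [3.057, 0.105, 0.367]
ft_force: [0.7, 0.0, -2.7]
opening: 0.168
```

jog_arm:
  commands: "0.9 0 -0.4 0"

```text
time: 13.7
tool_pos: [0.8199, 0.0721, 0.5611]
tool_rot: [3.045, 0.103, 0.394]
ft_force: [-0.4, 1.2, -3.4]
opening: 0.168
```

```bash
python3 r.py
```

```text
t 13.7 tcp [0.8199 0.0721 0.5611] q [-0.06  0.85 -1.24  0.19  1.24  1.98 -0.14] F [-0.4  1.2 -3.4] T [0.11 0.33 0.07] op 0.168
ruler z [-0.253  0.029  0.967] lean back (stand x) 14.51 side 2.85 y axis az err vs stand -0.66 y slope deg -2.67
edge front mid stand mm [220.6 -78.9 498.7] L end [221.9  40.9 493.1] R end [ 219.2 -198.8  504.3] tcp stand [200.3 -75.5 561.1]
```

jog_arm:
  commands: "0.6 -0.2 -0.6 0"

```text
time: 13.82
tool_pos: [0.8115, 0.0885, 0.5862]
tool_rot: [3.04, 0.105, 0.445]
ft_force: [-0.4, -0.5, -1.9]
opening: 0.172
```

```bash
python3 r.py
```

```text
t 13.82 tcp [0.8115 0.0885 0.5862] q [-0.09  0.82 -1.25  0.19  1.25  1.98 -0.16] F [-0.4 -0.5 -1.9] T [0.09 0.41 0.07] op 0.172
ruler z [-0.285  0.026  0.958] lean back (stand x) 16.41 side 2.84 y axis az err vs stand -0.62 y slope deg -2.66
edge front mid stand mm [215.5 -61.9 524.5] L end [216.8  58.  519. ] R end [ 214.2 -181.7  530.1] tcp stand [193.2 -58.5 586.2]
```

jog_arm:
  commands: "0.6 -0.2 -0.6 0"

```text
time: 13.95
tool_pos: [0.8013, 0.1048, 0.6123]
tool_rot: [3.034, 0.11, 0.498]
ft_force: [-0.5, 0.3, -1.7]
opening: 0.169
```

```bash
python3 r.py
```

```text
t 13.95 tcp [0.8013 0.1048 0.6123] q [-0.11  0.79 -1.25  0.19  1.26  1.98 -0.18] F [-0.5  0.3 -1.7] T [ 0.1   0.48 -0.01] op 0.169
ruler z [-0.318  0.021  0.948] lean back (stand x) 18.39 side 2.75 y axis az err vs stand -0.41 y slope deg -2.61
edge front mid stand mm [208.7 -44.7 551.5] L end [209.6  75.2 546.1] R end [ 207.9 -164.6  557. ] tcp stand [184.3 -41.4 612.3]
```

jog_arm:
  commands: "0.4 -0.6 -0.5 0"

```text
time: 14.08
tool_pos: [0.7895, 0.1436, 0.6314]
tool_rot: [3.03, 0.109, 0.544]
ft_force: [0.2, 1.1, -3.1]
opening: 0.169
```

```bash
python3 r.py
```

```text
t 14.07 tcp [0.7895 0.1436 0.6314] q [-0.17  0.77 -1.25  0.18  1.28  1.98 -0.22] F [ 0.2  1.1 -3.1] T [0.09 0.45 0.09] op 0.169
ruler z [-0.346  0.016  0.938] lean back (stand x) 20.14 side 2.63 y axis az err vs stand -0.43 y slope deg -2.47
edge front mid stand mm [201.8  -4.9 571.4] L end [202.7 115.  566.2] R end [ 200.9 -124.8  576.5] tcp stand [175.5  -1.8 631.4]
```

jog_arm:
  commands: "0.6 0.1 -0.7 0"

```text
time: 14.2
tool_pos: [0.7782, 0.1427, 0.6588]
tool_rot: [3.024, 0.128, 0.595]
ft_force: [0.8, -0.6, -1.9]
opening: 0.173
```

```bash
python3 r.py
```

```text
t 14.2 tcp [0.7782 0.1427 0.6588] q [-0.16  0.73 -1.25  0.19  1.27  1.98 -0.21] F [ 0.8 -0.6 -1.9] T [0.01 0.54 0.05] op 0.173
ruler z [-0.376  0.008  0.926] lean back (stand x) 22.02 side 2.31 y axis az err vs stand 0.3 y slope deg -2.43
edge front mid stand mm [192.4  -4.6 599.6] L end [191.8 115.3 594.5] R end [ 193.1 -124.5  604.7] tcp stand [164.2  -1.9 658.8]
```

jog_arm:
  commands: "0.5 0.3 -0.7 0"

```text
time: 14.32
tool_pos: [0.7675, 0.1192, 0.6909]
tool_rot: [3.017, 0.14, 0.65]
ft_force: [-0.1, -0.4, -1.7]
opening: 0.169
```

jog_arm:
  commands: "0.5 0.5 -0.6 0"

```text
time: 14.45
tool_pos: [0.7573, 0.086, 0.7185]
tool_rot: [3.009, 0.149, 0.695]
ft_force: [0.5, -0.3, -2.0]
opening: 0.17
```

```bash
python3 r.py
```

```text
t 14.45 tcp [0.7573 0.086  0.7185] q [-0.08  0.65 -1.25  0.19  1.23  1.98 -0.13] F [ 0.5 -0.3 -2. ] T [-0.04  0.63 -0.07] op 0.17
ruler z [-0.436 -0.004  0.9  ] lean back (stand x) 25.78 side 1.88 y axis az err vs stand 1.1 y slope deg -2.41
edge front mid stand mm [171.  -58.9 661.3] L end [168.7  60.9 656.2] R end [ 173.3 -178.8  666.3] tcp stand [138.9 -56.8 718.5]
```

jog_arm:
  commands: "0.6 0.3 -0.6 0"

```text
time: 14.58
tool_pos: [0.7454, 0.065, 0.7437]
tool_rot: [2.996, 0.149, 0.74]
ft_force: [0.4, -0.2, -2.6]
opening: 0.168
```

```bash
python3 r.py
```

```text
t 14.57 tcp [0.7454 0.065  0.7437] q [-0.04  0.62 -1.25  0.18  1.22  1.98 -0.1 ] F [ 0.4 -0.2 -2.6] T [0.03 0.66 0.02] op 0.168
ruler z [-0.463 -0.004  0.886] lean back (stand x) 27.52 side 2.03 y axis az err vs stand 1.09 y slope deg -2.59
edge front mid stand mm [159.3 -79.  687.5] L end [157.   40.8 682.1] R end [ 161.6 -198.9  693. ] tcp stand [125.5 -76.8 743.7]
```

```bash
cat > e.py <<'E'
import sys,io,contextlib
with contextlib.redirect_stdout(io.StringIO()): from r import *
t=np.array([float(a) for a in sys.argv[1:4]])
c=S(f);d=(t-c)/1000;w=np.array([*(d[0]*ex+d[1]*ey),d[2]]);v=M.T@w
n=int(np.ceil(np.linalg.norm(w)/0.055));print('edge',c.round(1),'len',np.linalg.norm(w).round(3),'shift',v.round(4))
print(';'.join('%.3f %.3f %.3f 0'%tuple(v*(i+1)/n) for i in range(n)))
E
python3 e.py -105 0 300; python3 e.py -105 0 100
```

```text
edge [159.3 -79.  687.5] len 0.476 shift [-0.4102 -0.1083  0.2152]
-0.046 -0.012 0.024 0;-0.091 -0.024 0.048 0;-0.137 -0.036 0.072 0;-0.182 -0.048 0.096 0;-0.228 -0.060 0.120 0;-0.273 -0.072 0.143 0;-0.319 -0.084 0.167 0;-0.365 -0.096 0.191 0;-0.410 -0.108 0.215 0
edge [159.3 -79.  687.5] len 0.649 shift [-0.5026 -0.1229  0.392 ]
-0.042 -0.010 0.033 0;-0.084 -0.020 0.065 0;-0.126 -0.031 0.098 0;-0.168 -0.041 0.131 0;-0.209 -0.051 0.163 0;-0.251 -0.061 0.196 0;-0.293 -0.072 0.229 0;-0.335 -0.082 0.261 0;-0.377 -0.092 0.294 0;-0.419 -0.102 0.327 0;-0.461 -0.113 0.359 0;-0.503 -0.123 0.392 0
```

jog_arm:
  commands: "-0.046 -0.012 0.024 1.2;-0.091 -0.024 0.048 1.2;-0.137 -0.036 0.072 1.2;-0.182 -0.048 0.096 1.2;-0.228 -0.06 0.12 1.2;-0.273 -0.072 0.143 1.2;-0.319 -0.084 0.167 1.2;-0.365 -0.096 0.191 1.2;-0.41 -0.108 0.215 1.2;-0.41 -0.108 0.215 1.2;-0.41 -0.108 0.215 1.2"

```text
time: 15.95
tool_pos: [0.4766, 0.1241, 0.3579]
tool_rot: [3.002, 0.119, 0.746]
ft_force: [0.1, -0.2, -2.4]
opening: 0.164
```

```bash
python3 r.py;python3 e.py -105 0 40
python3 - <<'E'
from h import *
c=cam('scene');save(c,'pics/s2.png',1.5)
E
```

```text
t 15.95 tcp [0.4766 0.1241 0.3579] q [ 0.67  0.07 -1.22  2.11  0.56  0.67 -0.84] F [ 0.1 -0.2 -2.4] T [0.06 0.59 0.04] op 0.164
ruler z [-0.466 -0.005  0.885] lean back (stand x) 27.72 side 2.01 y axis az err vs stand 0.06 y slope deg -2.04
edge front mid stand mm [-104.     0.6  301.9] L end [-104.1  120.5  297.6] R end [-103.8 -119.3  306.1] tcp stand [-138.     2.9  357.9]
edge [-104.     0.6  301.9] len 0.262 shift [-0.1229 -0.016   0.2307]
-0.025 -0.003 0.046 0;-0.049 -0.006 0.092 0;-0.074 -0.010 0.138 0;-0.098 -0.013 0.185 0;-0.123 -0.016 0.231 0
```

View pics/s2.png

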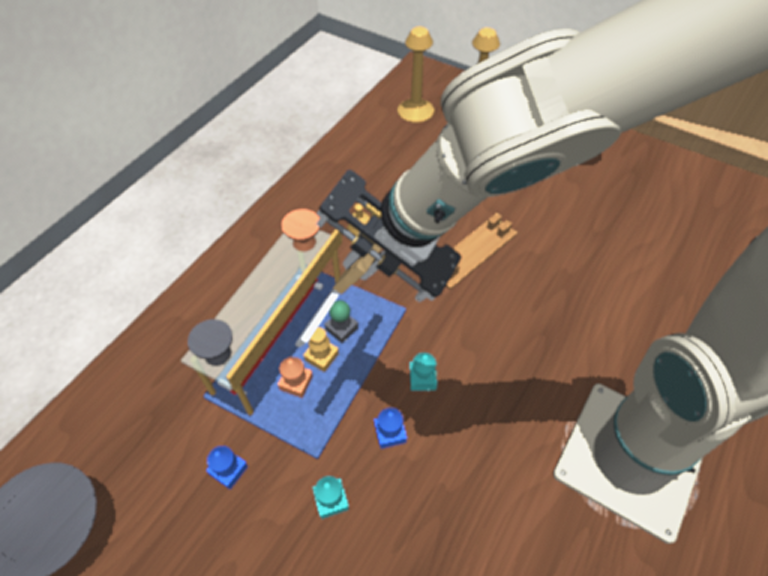

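jog_arm:
  commands: "-0.025 -0.003 0.046 0;-0.049 -0.006 0.092 0;-0.074 -0.01 0.138 0;-0.098 -0.013 0.185 0;-0.123 -0.016 0.231 0;-0.123 -0.016 0.231 0"

```text
time: 16.75
tool_pos: [0.4823, 0.1255, 0.0955]
tool_rot: [2.999, 0.115, 0.739]
ft_force: [-0.8, 0.8, -4.7]
opening: 0.168
```

```bash
python3 r.py;python3 e.py -105 0 21
python3 - <<'E'
from h import *
c=cam('scene');save(c,'pics/s3.png',1.5)
c=cam('top');save(c,'pics/t3.png',1.5)
E
```

```text
t 16.75 tcp [0.4823 0.1255 0.0955] q [ 0.2   0.81 -1.1   2.46  1.82  1.02 -2.21] F [-0.8  0.8 -4.7] T [0.09 0.82 0.05] op 0.168
ruler z [-0.463  0.     0.887] lean back (stand x) 27.49 side 2.33 y axis az err vs stand -0.15 y slope deg -2.25
edge front mid stand mm [-98.4   1.2  39.3] L end [-98.1 121.1  34.6] R end [ -98.7 -118.7   44. ] tcp stand [-132.2    3.8   95.5]
edge [-98.4   1.2  39.3] len 0.019 shift [-0.0143  0.0001  0.0132]
-0.014 0.000 0.013 0
```

View pics/s3.png

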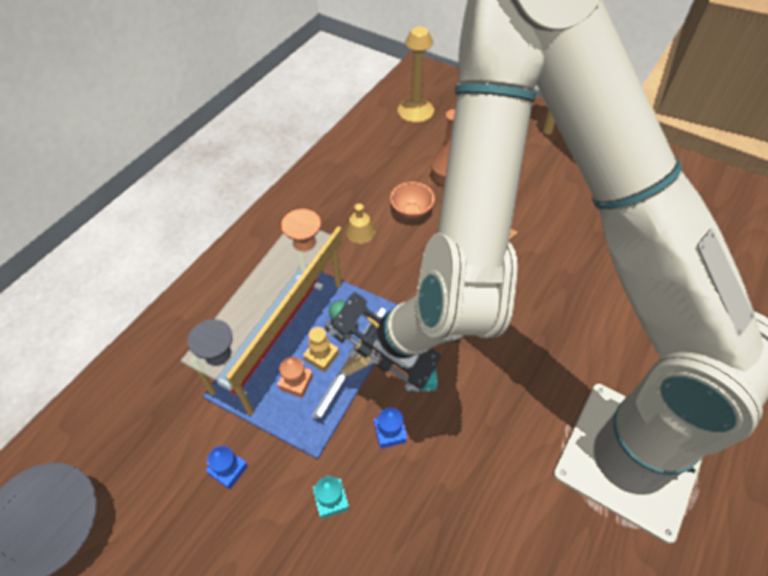

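View pics/t3.png

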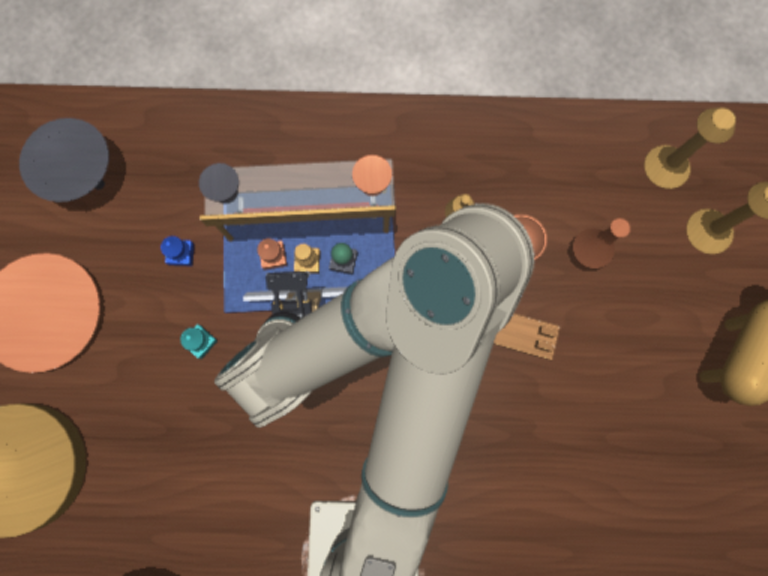

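```bash
python3 e.py -92 0 21
```

```text
edge [-104.9    5.5   30.9] len 0.017 shift [0.0071 0.0047 0.0149]
0.007 0.005 0.015 0
```

jog_arm:
  commands: "0.004 0.003 0.007 0;0.007 0.005 0.015 0;0.007 0.005 0.015 0;0.007 0.005 0.015 0"

```text
time: 17.35
tool_pos: [0.4914, 0.1233, 0.0804]
tool_rot: [3.016, 0.111, 0.717]
ft_force: [-0.0, 0.4, -1.9]
opening: 0.167
```

```bash
python3 r.py;python3 e.py -60 0 20
```

```text
t 17.35 tcp [0.4914 0.1233 0.0804] q [ 0.22  0.85 -1.08  2.44  1.85  1.01 -2.19] F [-0.   0.4 -1.9] T [-0.03  0.64 -0.03] op 0.167
ruler z [-0.447 -0.009  0.894] lean back (stand x) 26.55 side 1.63 y axis az err vs stand -0.16 y slope deg -1.55
edge front mid stand mm [-90.4  -1.   23.6] L end [-90.1 118.9  20.4] R end [ -90.8 -121.    26.8] tcp stand [-123.3    0.9   80.4]
edge [-90.4  -1.   23.6] len 0.031 shift [ 0.0256 -0.0017  0.0168]
0.026 -0.002 0.017 0
```

```bash
python3 e.py -30 0 21
```

```text
edge [-90.4  -1.   23.6] len 0.06 shift [ 0.0529 -0.0022  0.0293]
0.026 -0.001 0.015 0;0.053 -0.002 0.029 0
```

jog_arm:
  commands: "0.005 0 0.004 0;0.01 0 0.007 0;0.014 -0.001 0.009 0;0.018 -0.001 0.011 0;0.022 -0.001 0.013 0;0.026 -0.001 0.015 0;0.03 -0.001 0.017 0;0.034 -0.001 0.019 0;0.038 -0.002 0.022 0;0.042 -0.002 0.024 0;0.046 -0.002 0.026 0;0.05 -0.002 0.028 0;0.053 -0.002 0.029 0;0.053 -0.002 0.029 0"

```text
time: 19.1
tool_pos: [0.5523, 0.1286, 0.0783]
tool_rot: [3.015, 0.11, 0.718]
ft_force: [-1.3, -0.7, -4.3]
opening: 0.17
```

```bash
python3 r.py;python3 e.py -5 0 21
python3 - <<'E'
from h import *
c=cam('scene');im=c['image'][120:320,110:360];cv2.imwrite('pics/s4.png',cv2.cvtColor(cv2.resize(im,None,fx=3,fy=3,interpolation=cv2.INTER_CUBIC),cv2.COLOR_RGB2BGR))
c=cam('top');im=c['image'][95:250,100:400];cv2.imwrite('pics/t4.png',cv2.cvtColor(cv2.resize(im,None,fx=2.6,fy=2.6,interpolation=cv2.INTER_CUBIC),cv2.COLOR_RGB2BGR))
E
```

```text
t 19.1 tcp [0.5523 0.1286 0.0783] q [ 0.25  0.87 -1.04  2.29  1.81  0.95 -2.01] F [-1.3 -0.7 -4.3] T [-0.07  1.22  0.02] op 0.17
ruler z [-0.448 -0.009  0.894] lean back (stand x) 26.61 side 1.67 y axis az err vs stand -0.21 y slope deg -1.56
edge front mid stand mm [-29.2  -0.5  21.6] L end [-28.8 119.5  18.3] R end [ -29.7 -120.4   24.9] tcp stand [-62.1   1.5  78.3]
edge [-29.2  -0.5  21.6] len 0.024 shift [ 0.0214 -0.0009  0.0114]
0.021 -0.001 0.011 0
```

View pics/s4.png

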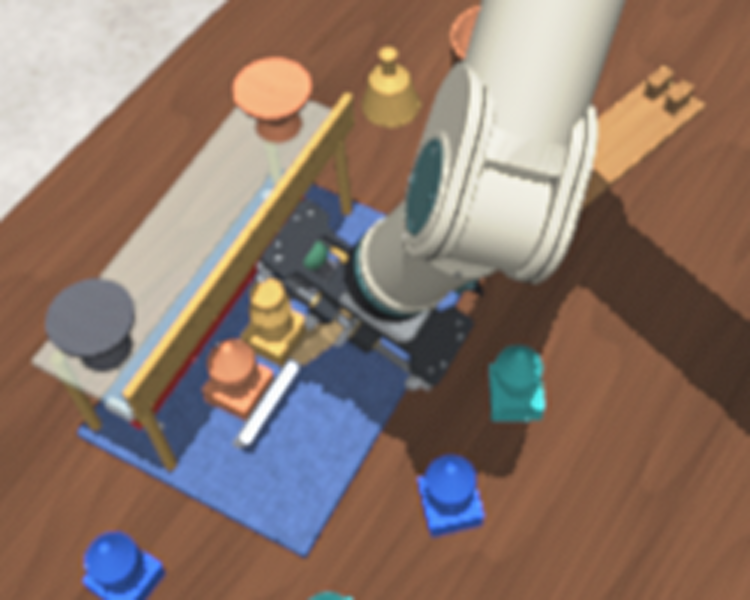

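View pics/t4.png

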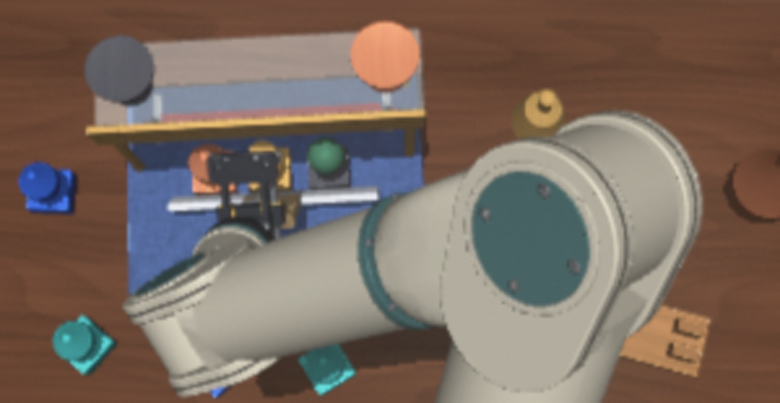

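```bash
python3 e.py -3 0 23
```

```text
edge [-29.2  -0.4  21.7] len 0.026 shift [ 0.024  -0.0008  0.0106]
0.024 -0.001 0.011 0
```

jog_arm:
  commands: "0.004 0 0.002 0;0.008 0 0.004 0;0.012 0 0.006 0;0.016 0 0.007 0;0.02 -0.001 0.009 0;0.024 -0.001 0.011 0;0.024 -0.001 0.011 0"

```text
time: 20.08
tool_pos: [0.5796, 0.1313, 0.0797]
tool_rot: [3.014, 0.109, 0.721]
ft_force: [-1.9, -0.6, -2.5]
opening: 0.171
```

```bash
python3 r.py;python3 e.py 8 0 23.5
python3 - <<'E'
from h import *
c=cam('scene');im=c['image'][120:320,110:360];cv2.imwrite('pics/s5.png',cv2.cvtColor(cv2.resize(im,None,fx=3,fy=3,interpolation=cv2.INTER_CUBIC),cv2.COLOR_RGB2BGR))
c=cam('wrist');save(c,'pics/w5.png',1.5)
E
```

```text
t 20.07 tcp [0.5796 0.1313 0.0797] q [ 0.26  0.88 -1.03  2.23  1.79  0.93 -1.93] F [-1.9 -0.6 -2.5] T [-0.11  1.08 -0.03] op 0.171
ruler z [-0.45  -0.009  0.893] lean back (stand x) 26.72 side 1.69 y axis az err vs stand -0.22 y slope deg -1.57
edge front mid stand mm [-1.8  0.1 23.1] L end [ -1.3 120.   19.8] R end [  -2.2 -119.9   26.4] tcp stand [-34.8   2.1  79.7]
edge [-1.8  0.1 23.1] len 0.01 shift [ 0.0089 -0.0001  0.004 ]
0.009 -0.000 0.004 0
```

View pics/s5.png

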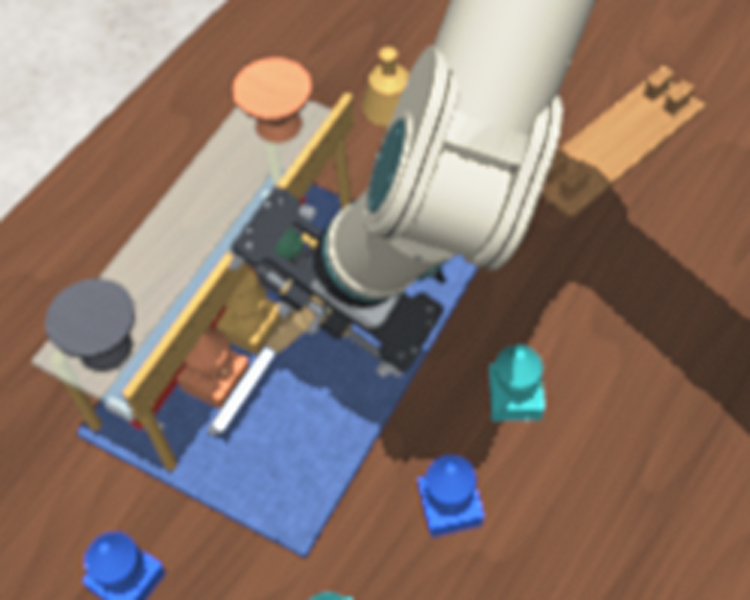

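View pics/w5.png

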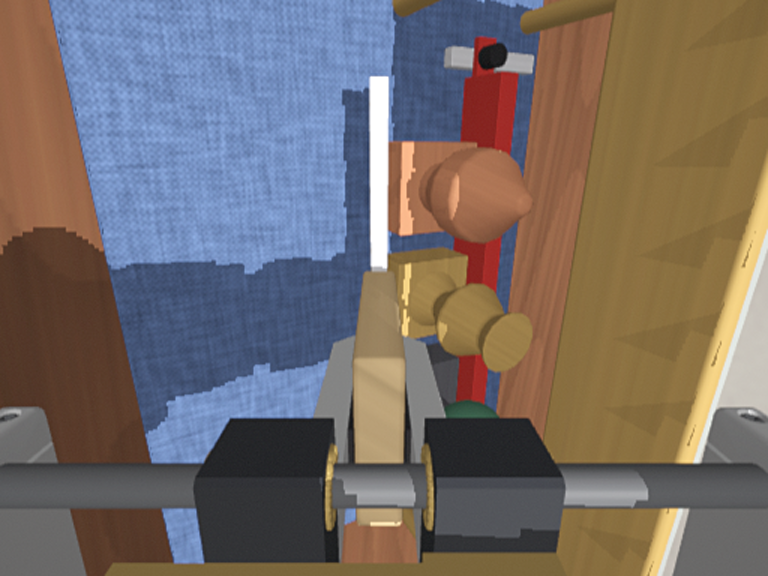

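jog_arm:
  commands: "0.001 0 0.001 0;0.003 0 0.0015 0;0.004 0 0.002 0;0.005 0 0.0025 0;0.0055 0 0.0025 0"

```text
time: 20.8
tool_pos: [0.5855, 0.1318, 0.08]
tool_rot: [3.014, 0.11, 0.721]
ft_force: [-2.9, -0.4, -4.4]
opening: 0.172
```

```bash
python3 r.py
```

```text
t 20.8 tcp [0.5855 0.1318 0.08  ] q [ 0.26  0.88 -1.02  2.21  1.78  0.92 -1.92] F [-2.9 -0.4 -4.4] T [-0.05  1.68  0.  ] op 0.172
ruler z [-0.45  -0.009  0.893] lean back (stand x) 26.72 side 1.67 y axis az err vs stand -0.2 y slope deg -1.57
edge front mid stand mm [ 4.2  0.1 23.4] L end [  4.6 120.1  20.1] R end [   3.8 -119.8   26.6] tcp stand [-28.8   2.1  80. ]
```

jog_arm:
  commands: "0.0013 0 0.0007 0;0.0022 0 0.0011 0;0.0022 0 0.0011 0"

```text
time: 21.18
tool_pos: [0.5866, 0.1319, 0.0798]
tool_rot: [3.015, 0.112, 0.719]
ft_force: [-7.6, -1.3, 0.8]
opening: 0.168
```

```bash
python3 r.py
```

```text
t 21.18 tcp [0.5866 0.1319 0.0798] q [ 0.26  0.88 -1.02  2.21  1.78  0.92 -1.91] F [-7.6 -1.3  0.8] T [-0.24  2.35  0.03] op 0.168
ruler z [-0.449 -0.009  0.894] lean back (stand x) 26.62 side 1.66 y axis az err vs stand -0.14 y slope deg -1.59
edge front mid stand mm [ 5.2  0.2 23.1] L end [  5.5 120.1  19.7] R end [   4.9 -119.8   26.4] tcp stand [-27.7   2.1  79.8]
```

jog_arm:
  commands: "0.0013 0 0.0007 0;0.002 0 0.001 0;0.0026 0 0.0013 0;0.0026 0 0.0013 0"

```text
time: 21.68
tool_pos: [0.5871, 0.1319, 0.0793]
tool_rot: [3.016, 0.114, 0.713]
ft_force: [-10.3, -1.8, 3.4]
opening: 0.173
```

```bash
python3 r.py
```

```text
t 21.68 tcp [0.5871 0.1319 0.0793] q [ 0.26  0.88 -1.02  2.2   1.77  0.92 -1.9 ] F [-10.3  -1.8   3.4] T [-0.36  2.81  0.07] op 0.173
ruler z [-0.445 -0.009  0.895] lean back (stand x) 26.42 side 1.64 y axis az err vs stand -0.04 y slope deg -1.62
edge front mid stand mm [ 5.5  0.2 22.4] L end [  5.6 120.2  19. ] R end [   5.4 -119.7   25.8] tcp stand [-27.2   2.1  79.3]
```

jog_arm:
  commands: "0.0025 0 0.001 0;0.0035 0 0.0012 0;0.0045 0 0.0014 0;0.0045 0 0.0014 0"

```text
time: 22.18
tool_pos: [0.5876, 0.132, 0.0788]
tool_rot: [3.018, 0.117, 0.704]
ft_force: [-14.6, -2.2, 4.6]
opening: 0.171
```

```bash
python3 r.py
python3 - <<'E'
from h import *
c=cam('wrist');save(c,'pics/w6.png',1.5)
E
```

```text
t 22.18 tcp [0.5876 0.132  0.0788] q [ 0.26  0.88 -1.02  2.2   1.76  0.91 -1.88] F [-14.6  -2.2   4.6] T [-0.52  3.61 -0.12] op 0.171
ruler z [-0.44  -0.009  0.898] lean back (stand x) 26.06 side 1.62 y axis az err vs stand 0.06 y slope deg -1.65
edge front mid stand mm [ 5.7  0.2 21.8] L end [  5.5 120.2  18.3] R end [   5.8 -119.7   25.2] tcp stand [-26.7   2.2  78.8]
```

View pics/w6.png

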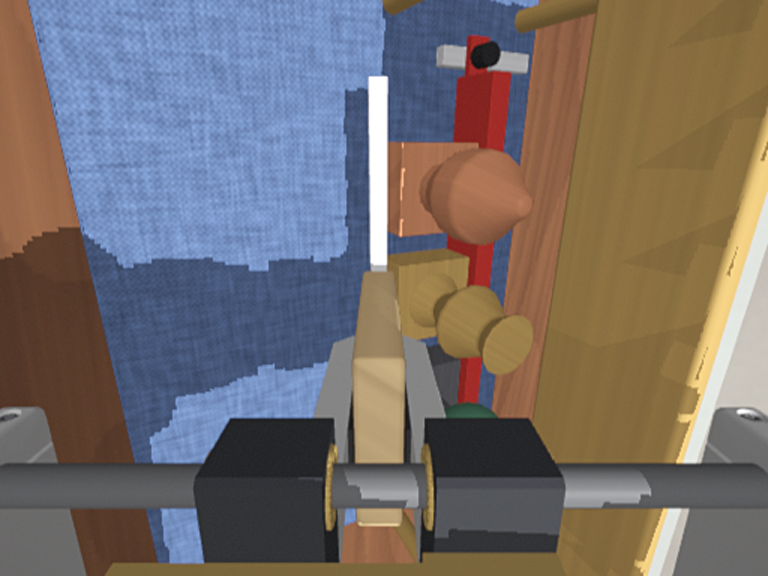

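jog_arm:
  commands: "0.004 0 0.001 0;0.005 0 0.001 0;0.006 0 0.001 0;0.006 0 0.001 0;0.006 0 0.001 0"

```text
time: 22.85
tool_pos: [0.5881, 0.132, 0.0787]
tool_rot: [3.02, 0.12, 0.691]
ft_force: [-16.1, -1.0, 4.6]
opening: 0.172
```

```bash
python3 r.py
```

```text
t 22.85 tcp [0.5881 0.132  0.0787] q [ 0.26  0.88 -1.02  2.19  1.74  0.9  -1.86] F [-16.1  -1.    4.6] T [-0.58  4.17 -0.28] op 0.172
ruler z [-0.432 -0.008  0.902] lean back (stand x) 25.58 side 1.59 y axis az err vs stand 0.16 y slope deg -1.67
edge front mid stand mm [ 5.7  0.3 21.4] L end [  5.4 120.2  17.9] R end [   6.  -119.7   24.9] tcp stand [-26.2   2.2  78.7]
```

jog_arm:
  commands: "0.005 0 0.001 0.2;0.006 0 0.001 0.4;0.006 0 0.001 0.6;0.006 0 0.001 0.6"

```text
time: 23.35
tool_pos: [0.5887, 0.1321, 0.0786]
tool_rot: [3.025, 0.109, 0.679]
ft_force: [-16.5, -2.2, 3.7]
opening: 0.171
```

```bash
python3 r.py
```

```text
t 23.35 tcp [0.5887 0.1321 0.0786] q [ 0.26  0.88 -1.02  2.18  1.72  0.9  -1.85] F [-16.5  -2.2   3.7] T [-0.65  4.2   0.12] op 0.171
ruler z [-0.425 -0.008  0.905] lean back (stand x) 25.12 side 1.57 y axis az err vs stand -0.24 y slope deg -1.46
edge front mid stand mm [ 5.8  0.2 21. ] L end [  6.3 120.2  18. ] R end [   5.3 -119.7   24.1] tcp stand [-25.6   2.1  78.6]
```

jog_arm:
  commands: "0.006 0 0.001 -0.1;0.007 0 0.001 -0.1;0.008 0 0.001 -0.1;0.008 0 0.001 -0.1"

```text
time: 23.85
tool_pos: [0.5894, 0.1321, 0.0787]
tool_rot: [3.027, 0.115, 0.662]
ft_force: [-20.6, -2.1, 4.9]
opening: 0.168
```

```bash
python3 r.py;  python3 - <<'E'
from h import *
c=cam('scene');im=c['image'][120:320,110:360];cv2.imwrite('pics/s7.png',cv2.cvtColor(cv2.resize(im,None,fx=3,fy=3,interpolation=cv2.INTER_CUBIC),cv2.COLOR_RGB2BGR))
E
```

```text
t 23.85 tcp [0.5894 0.1321 0.0787] q [ 0.27  0.87 -1.02  2.17  1.7   0.89 -1.82] F [-20.6  -2.1   4.9] T [-0.67  5.09 -0.29] op 0.168
ruler z [-0.415 -0.008  0.91 ] lean back (stand x) 24.48 side 1.55 y axis az err vs stand -0.02 y slope deg -1.53
edge front mid stand mm [ 5.9  0.3 20.7] L end [  5.9 120.2  17.5] R end [   5.9 -119.7   23.9] tcp stand [-24.9   2.1  78.7]
```

View pics/s7.png

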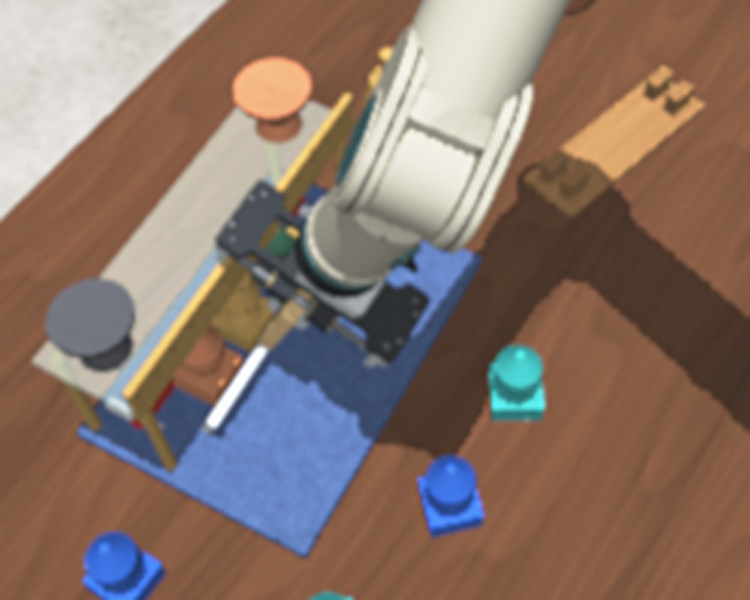

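```bash
python3 e.py -75 0 28
```

```text
edge [ 5.9  0.3 20.8] len 0.081 shift [-0.0706  0.0018 -0.0401]
-0.035 0.001 -0.020 0;-0.071 0.002 -0.040 0
```

jog_arm:
  commands: "-0.001 0 -0.0005 0;-0.005 0 -0.0025 0;-0.014 0 -0.008 0;-0.03 0.001 -0.017 0;-0.05 0.001 -0.028 0;-0.071 0.002 -0.04 0;-0.071 0.002 -0.04 0"

```text
time: 24.78
tool_pos: [0.5076, 0.1255, 0.0861]
tool_rot: [3.027, 0.119, 0.663]
ft_force: [0.1, 0.1, -3.4]
opening: 0.17
```

```bash
python3 r.py; python3 e.py -105 0 280;python3 - <<'E'
from h import *
c=cam('wrist');save(c,'pics/w8.png',1.5);np.savez('w8.npz',**c)
E
```

```text
t 24.77 tcp [0.5076 0.1255 0.0861] q [ 0.25  0.82 -1.07  2.37  1.76  0.94 -2.05] F [ 0.1  0.1 -3.4] T [ 0.04  0.52 -0.02] op 0.17
ruler z [-0.415 -0.008  0.91 ] lean back (stand x) 24.51 side 1.51 y axis az err vs stand 0.13 y slope deg -1.57
edge front mid stand mm [-76.2   0.1  28.2] L end [-76.4 120.   24.9] R end [ -75.9 -119.9   31.4] tcp stand [-107.     1.9   86.1]
edge [-76.2   0.1  28.2] len 0.253 shift [ 0.0784  0.0145 -0.2406]
0.016 0.003 -0.048 0;0.031 0.006 -0.096 0;0.047 0.009 -0.144 0;0.063 0.012 -0.192 0;0.078 0.014 -0.241 0
```

View pics/w8.png

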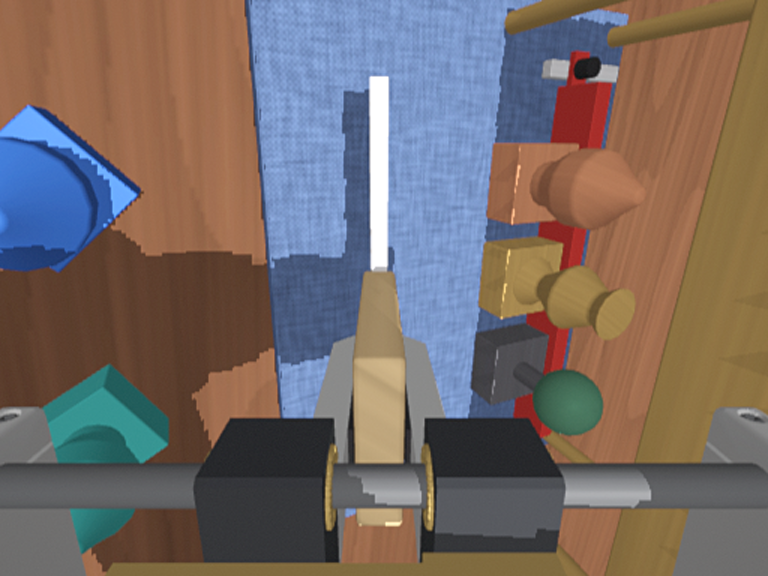

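Run:
```python
from h import *
c=dict(np.load('w8.npz'));P=cloud(c)
th=np.radians(4.43);ex=np.array([np.cos(th),np.sin(th)]);ey=np.array([-ex[1],ex[0]]);O=np.array([.6144,.1319])
S=np.stack([(P[...,:2]-O)@ex,(P[...,:2]-O)@ey,P[...,2]],-1)*1000
hsv=cv2.cvtColor(c['image'],cv2.COLOR_RGB2HSV).astype(int)
# front faces of plinths
for nm,y in [('urn',72),('vase',3),('globe',-68)]:
    m=(S[...,2]>18)&(S[...,2]<35)&(abs(S[...,1]-y)<22)&(S[...,0]>-10)&(S[...,0]<20)
    a=S[m];p=np.polyfit(a[:,1],a[:,0],1) if len(a)>10 else None
    m2=(S[...,2]>34)&(S[...,2]<42)&(abs(S[...,1]-y)<35)&(S[...,0]>-10)&(S[...,0]<60);b=S[m2]
    print(nm,len(a),'front x',np.median(a[:,0]).round(1),'slope rad',p[0].round(3),'top y range',np.percentile(b[:,1],[2,98]).round(1))
m=((hsv[...,0]<6)|(hsv[...,0]>174))&(hsv[...,1]>170)&(S[...,2]<40)&(S[...,2]>15)&(S[...,0]>30)
a=S[m];p=np.polyfit(a[:,1],a[:,0],1);print('bar',len(a),np.median(a[:,0]),p[0])
```

```text
urn 582 front x 5.0 slope rad -0.004 top y range [ 41.6 104.2]
vase 446 front x 5.4 slope rad -0.006 top y range [-17.7  33.9]
globe 336 front x 5.8 slope rad -0.009 top y range [-85.8 -38.7]
bar 1585 53.14967728890453 -0.003196620626292008
```

jog_arm:
  commands: "-0.008 0.003 -0.048 0;0.006 0.006 -0.096 0;0.03 0.009 -0.144 0;0.05 0.012 -0.192 0;0.078 0.014 -0.241 0;0.078 0.014 -0.241 0"

```text
time: 25.58
tool_pos: [0.4817, 0.1243, 0.3425]
tool_rot: [3.024, 0.115, 0.676]
ft_force: [-0.2, -0.4, -2.1]
opening: 0.171
```

```bash
python3 r.py; python3 d.py 0.3 0.05 0.38
```

```text
t 25.57 tcp [0.4817 0.1243 0.3425] q [ 0.62  0.15 -1.22  2.09  0.63  0.73 -0.92] F [-0.2 -0.4 -2.1] T [-0.05  0.56 -0.06] op 0.171
ruler z [-0.423 -0.007  0.906] lean back (stand x) 25.0 side 1.62 y axis az err vs stand -0.02 y slope deg -1.61
edge front mid stand mm [-101.6    0.8  284.8] L end [-101.5  120.7  281.5] R end [-101.6 -119.2  288.2] tcp stand [-132.9    2.7  342.5]
shift [-0.1541  0.0647 -0.1096] len 0.2
-0.0385 0.0162 -0.0274 0;-0.0771 0.0323 -0.0548 0;-0.1156 0.0485 -0.0822 0;-0.1541 0.0647 -0.1096 0
```

jog_arm:
  commands: "-0.039 0.016 -0.027 0;-0.077 0.032 -0.055 0;-0.116 0.049 -0.082 0;-0.154 0.065 -0.11 0;-0.154 0.065 -0.11 0"

```text
time: 26.2
tool_pos: [0.3207, 0.0584, 0.3754]
tool_rot: [3.007, 0.112, 0.664]
ft_force: [-0.1, -0.2, -1.4]
opening: 0.168
```

```bash
python3 r.py
```

```text
t 26.2 tcp [0.3207 0.0584 0.3754] q [ 0.25 -0.35 -0.5   2.29 -0.02  0.75 -0.17] F [-0.1 -0.2 -1.4] T [0.11 0.5  0.02] op 0.168
ruler z [-0.419  0.012  0.908] lean back (stand x) 24.66 side 2.79 y axis az err vs stand -0.33 y slope deg -2.64
edge front mid stand mm [-267.6  -53.8  317.7] L end [-266.9   66.1  312.1] R end [-268.3 -173.7  323.2] tcp stand [-298.5  -50.6  375.4]
```

Now pull inward (tool −x with some tool z) in single rows.

jog_arm:
  commands: "-0.6 0.1 -0.3 0"

```text
time: 26.32
tool_pos: [0.3041, 0.0619, 0.3745]
tool_rot: [3.012, 0.118, 0.646]
ft_force: [-0.3, -0.1, -2.5]
opening: 0.165
```

```bash
python3 r.py
```

```text
t 26.32 tcp [0.3041 0.0619 0.3745] q [ 0.02 -0.36 -0.39  2.3   0.08  0.79 -0.33] F [-0.3 -0.1 -2.5] T [0.05 0.58 0.02] op 0.165
ruler z [-0.408  0.01   0.913] lean back (stand x) 23.99 side 2.62 y axis az err vs stand -0.09 y slope deg -2.58
edge front mid stand mm [-284.5  -48.8  316.3] L end [-284.3   71.1  310.9] R end [-284.7 -168.7  321.7] tcp stand [-314.8  -45.8  374.5]
```

jog_arm:
  commands: "-0.6 0.1 -0.3 0"

```text
time: 26.45
tool_pos: [0.2887, 0.0631, 0.3711]
tool_rot: [3.015, 0.122, 0.623]
ft_force: [-0.6, 1.0, -2.4]
opening: 0.169
```

```bash
python3 r.py
```

```text
t 26.45 tcp [0.2887 0.0631 0.3711] q [-0.2  -0.36 -0.28  2.31  0.17  0.84 -0.49] F [-0.6  1.  -2.4] T [0.06 0.61 0.04] op 0.169
ruler z [-0.394  0.012  0.919] lean back (stand x) 23.11 side 2.63 y axis az err vs stand 0.02 y slope deg -2.64
edge front mid stand mm [-300.7  -46.4  312.5] L end [-300.7   73.4  307. ] R end [-300.7 -166.3  318. ] tcp stand [-330.1  -43.4  371.1]
```

jog_arm:
  commands: "-0.7 0.1 0 0;-0.7 0.1 0 0"

```text
time: 26.7
tool_pos: [0.2579, 0.0619, 0.3439]
tool_rot: [3.008, 0.112, 0.589]
ft_force: [-1.1, -0.1, -2.1]
opening: 0.169
```

```bash
python3 r.py
```

```text
t 26.7 tcp [0.2579 0.0619 0.3439] q [-0.65 -0.37 -0.09  2.39  0.35  0.9  -0.86] F [-1.1 -0.1 -2.1] T [ 0.05  0.56 -0.02] op 0.169
ruler z [-0.376  0.028  0.926] lean back (stand x) 21.92 side 3.5 y axis az err vs stand -0.47 y slope deg -3.31
edge front mid stand mm [-332.8  -46.2  284.7] L end [-331.8   73.6  277.8] R end [-333.8 -166.   291.6] tcp stand [-360.9  -42.3  343.9]
```

jog_arm:
  commands: "-0.8 0.1 0 0"

```text
time: 26.82
tool_pos: [0.2362, 0.065, 0.3287]
tool_rot: [2.999, 0.107, 0.566]
ft_force: [0.1, 1.1, -2.9]
opening: 0.169
```

jog_arm:
  commands: "-0.8 0.1 0 0"

```text
time: 26.95
tool_pos: [0.1909, 0.0777, 0.3161]
tool_rot: [2.983, 0.104, 0.54]
ft_force: [0.1, 1.7, -2.1]
opening: 0.168
```

```bash
python3 r.py
```

```text
t 26.95 tcp [0.1909 0.0777 0.3161] q [-0.89 -0.37 -0.22  2.47  0.34  0.99 -1.22] F [ 0.1  1.7 -2.1] T [0.32 0.51 0.1 ] op 0.168
ruler z [-0.35   0.063  0.935] lean back (stand x) 20.2 side 5.52 y axis az err vs stand -1.05 y slope deg -5.13
edge front mid stand mm [-400.1  -27.5  256.3] L end [-397.9   92.   245.5] R end [-402.3 -146.9  267. ] tcp stand [-426.4  -21.3  316.1]
```

```bash
python3 d.py 0.31 -0.055 0.36
```

```text
shift [0.115  0.1425 0.0137] len 0.184
0.0287 0.0356 0.0034 0;0.0575 0.0713 0.0068 0;0.0862 0.1069 0.0102 0;0.1150 0.1425 0.0137 0
```

jog_arm:
  commands: "0.029 0.036 0.003 0;0.058 0.071 0.007 0;0.086 0.107 0.01 0;0.115 0.142 0.014 0;0.115 0.142 0.014 0;0.115 0.142 0.014 0"

```text
time: 27.7
tool_pos: [0.3097, -0.0542, 0.3596]
tool_rot: [2.982, 0.105, 0.538]
ft_force: [-0.9, 0.7, -2.5]
opening: 0.168
```

```bash
python3 r.py; python3 d.py 0.21 -0.038 0.33
```

```text
t 27.7 tcp [ 0.3097 -0.0542  0.3596] q [-0.35 -0.33  0.18  2.32  0.29  0.83 -0.26] F [-0.9  0.7 -2.5] T [0.16 0.47 0.01] op 0.168
ruler z [-0.349  0.064  0.935] lean back (stand x) 20.16 side 5.53 y axis az err vs stand -1.01 y slope deg -5.16
edge front mid stand mm [-292.  -168.2  299.7] L end [-289.9  -48.7  288.9] R end [-294.1 -287.7  310.5] tcp stand [-318.2 -162.   359.6]
shift [-0.1019 -0.0244 -0.0091] len 0.105
-0.0510 -0.0122 -0.0045 0;-0.1019 -0.0244 -0.0091 0
```

jog_arm:
  commands: "-0.03 -0.007 -0.003 0;-0.06 -0.014 -0.005 0;-0.1 -0.024 -0.009 0;-0.1 -0.024 -0.009 0"

```text
time: 28.2
tool_pos: [0.2552, -0.061, 0.3123]
tool_rot: [2.978, 0.07, 0.496]
ft_force: [-2.1, -1.6, -4.5]
opening: 0.165
```

```bash
python3 r.py; python3 d.py 0.15 -0.027 0.30
```

```text
t 28.2 tcp [ 0.2552 -0.061   0.3123] q [-0.25 -0.37  0.1   2.47  0.29  0.75 -0.29] F [-2.1 -1.6 -4.5] T [-0.21  0.81 -0.18] op 0.165
ruler z [-0.323  0.081  0.943] lean back (stand x) 18.54 side 6.4 y axis az err vs stand -2.35 y slope deg -5.61
edge front mid stand mm [-348.5 -171.8  251.8] L end [-343.6  -52.5  240.1] R end [-353.5 -291.2  263.6] tcp stand [-373.  -164.6  312.3]
shift [-0.1011 -0.038  -0.0265] len 0.111
-0.0506 -0.0190 -0.0133 0;-0.1011 -0.0380 -0.0265 0
```

jog_arm:
  commands: "-0.6 -0.2 0 0"

```text
time: 28.32
tool_pos: [0.2387, -0.0447, 0.3097]
tool_rot: [2.991, 0.094, 0.448]
ft_force: [-2.1, 1.2, -2.2]
opening: 0.165
```

```bash
python3 r.py
```

```text
t 28.32 tcp [ 0.2387 -0.0447  0.3097] q [-0.06 -0.37 -0.06  2.47  0.17  0.77 -0.16] F [-2.1  1.2 -2.2] T [ 0.1   0.46 -0.02] op 0.165
ruler z [-0.292  0.074  0.953] lean back (stand x) 16.69 side 5.76 y axis az err vs stand -1.34 y slope deg -5.35
edge front mid stand mm [-365.7 -153.6  248.4] L end [-362.9  -34.2  237.2] R end [-368.5 -273.   259.6] tcp stand [-388.3 -147.   309.7]
```

jog_arm:
  commands: "-0.6 0 -0.3 0"

```text
time: 28.45
tool_pos: [0.218, -0.0743, 0.3018]
tool_rot: [3.017, 0.094, 0.357]
ft_force: [0.9, -2.0, -1.9]
opening: 0.172
```

```bash
python3 r.py
```

```text
t 28.45 tcp [ 0.218  -0.0743  0.3018] q [-0.12 -0.37  0.11  2.47  0.19  0.82 -0.07] F [ 0.9 -2.  -1.9] T [-0.12  0.26 -0.08] op 0.172
ruler z [-0.233  0.063  0.97 ] lean back (stand x) 13.18 side 4.77 y axis az err vs stand -1.19 y slope deg -4.49
edge front mid stand mm [-392.3 -180.6  239.1] L end [-389.8  -60.9  229.7] R end [-394.8 -300.2  248.5] tcp stand [-411.1 -174.9  301.8]
```

jog_arm:
  commands: "-0.6 -0.15 -0.2 0"

```text
time: 28.58
tool_pos: [0.1989, -0.082, 0.2985]
tool_rot: [3.05, 0.11, 0.318]
ft_force: [0.1, -0.2, -1.7]
opening: 0.169
```

```bash
python3 r.py
```

```text
t 28.57 tcp [ 0.1989 -0.082   0.2985] q [ 0.07 -0.37  0.09  2.47  0.09  0.83  0.18] F [ 0.1 -0.2 -1.7] T [ 0.08  0.32 -0.02] op 0.169
ruler z [-0.205  0.034  0.978] lean back (stand x) 11.65 side 2.91 y axis az err vs stand -0.39 y slope deg -2.83
edge front mid stand mm [-413.6 -184.8  235.3] L end [-412.8  -64.9  229.4] R end [-414.4 -304.6  241.2] tcp stand [-430.7 -181.2  298.5]
```

jog_arm:
  commands: "-0.6 0 -0.2 0"

```text
time: 28.7
tool_pos: [0.1782, -0.098, 0.2972]
tool_rot: [3.069, 0.111, 0.295]
ft_force: [0.4, -1.1, -2.7]
opening: 0.174
```

```bash
python3 r.py
```

```text
t 28.7 tcp [ 0.1782 -0.098   0.2972] q [ 0.31 -0.37  0.06  2.47  0.    0.85  0.44] F [ 0.4 -1.1 -2.7] T [0.   0.2  0.02] op 0.174
ruler z [-0.189  0.018  0.982] lean back (stand x) 10.77 side 1.91 y axis az err vs stand -0.31 y slope deg -1.85
edge front mid stand mm [-436.5 -197.9  233.7] L end [-435.8  -78.   229.8] R end [-437.1 -317.9  237.6] tcp stand [-452.6 -195.5  297.2]
```

jog_arm:
  commands: "-0.4 -0.4 -0.1 0"

```text
time: 28.82
tool_pos: [0.1592, -0.0844, 0.2955]
tool_rot: [-3.118, -0.11, -0.268]
ft_force: [-1.0, -0.2, -4.0]
opening: 0.172
```

```bash
python3 r.py
```

```text
t 28.82 tcp [ 0.1592 -0.0844  0.2955] q [ 0.47 -0.37  0.04  2.47 -0.1   0.91  0.63] F [-1.  -0.2 -4. ] T [-0.06  0.27 -0.01] op 0.172
ruler z [-0.167 -0.047  0.985] lean back (stand x) 9.78 side -1.98 y axis az err vs stand -0.07 y slope deg 1.99
edge front mid stand mm [-455.5 -178.6  231.6] L end [-455.3  -58.7  235.8] R end [-455.6 -298.6  227.4] tcp stand [-470.5 -180.5  295.5]
```

```bash
python3 d.py 0.25 0.07 0.31
```

```text
shift [ 0.1024 -0.1477  0.0036] len 0.18
0.0341 -0.0492 0.0012 0;0.0683 -0.0985 0.0024 0;0.1024 -0.1477 0.0036 0
```

jog_arm:
  commands: "0.034 -0.049 0.001 0;0.068 -0.098 0.002 0;0.102 -0.148 0.004 0;0.102 -0.148 0.004 0;0.102 -0.148 0.004 0"

```text
time: 29.45
tool_pos: [0.2485, 0.0702, 0.3089]
tool_rot: [-3.12, -0.114, -0.265]
ft_force: [0.1, -1.1, -1.6]
opening: 0.17
```

```bash
python3 r.py;python3 d.py 0.12 0.035 0.29
```

```text
t 29.45 tcp [0.2485 0.0702 0.3089] q [ 0.58 -0.3  -0.72  2.35 -0.25  0.87  0.09] F [ 0.1 -1.1 -1.6] T [-0.06  0.23 -0.01] op 0.17
ruler z [-0.165 -0.046  0.985] lean back (stand x) 9.67 side -1.92 y axis az err vs stand 0.08 y slope deg 1.91
edge front mid stand mm [-354.6  -31.4  245.1] L end [-354.8   88.6  249.1] R end [-354.5 -151.3  241.1] tcp stand [-369.6  -33.2  308.9]
shift [-0.132   0.0258 -0.0035] len 0.135
-0.0440 0.0086 -0.0012 0;-0.0880 0.0172 -0.0023 0;-0.1320 0.0258 -0.0035 0
```

jog_arm:
  commands: "-0.044 0.009 -0.001 0;-0.088 0.018 -0.002 0;-0.132 0.026 -0.003 0"

```text
time: 29.82
tool_pos: [0.1675, 0.0544, 0.2872]
tool_rot: [3.116, 0.113, 0.191]
ft_force: [-26.0, -13.0, -22.7]
opening: 0.168
```

```bash
python3 r.py
```

```text
t 29.82 tcp [0.1675 0.0544 0.2872] q [ 0.14 -0.37 -0.44  2.47 -0.14  0.9  -0.13] F [-26.  -13.  -22.7] T [-1.17  3.23 -0.02] op 0.168
ruler z [-0.119 -0.018  0.993] lean back (stand x) 6.91 side -0.53 y axis az err vs stand -0.12 y slope deg 0.54
edge front mid stand mm [-439.7  -42.4  222.6] L end [-439.5   77.5  223.8] R end [-440.  -162.4  221.5] tcp stand [-451.6  -42.7  287.2]
```

jog_arm:
  commands: "-0.6 0 -0.2 0"

```text
time: 29.95
tool_pos: [0.1422, 0.0659, 0.2866]
tool_rot: [3.089, 0.095, 0.144]
ft_force: [-0.5, 0.8, -3.0]
opening: 0.169
```

```bash
python3 r.py
```

```text
t 29.95 tcp [0.1422 0.0659 0.2866] q [-0.07 -0.37 -0.44  2.47 -0.09  0.95 -0.37] F [-0.5  0.8 -3. ] T [ 0.11  0.13 -0.03] op 0.169
ruler z [-0.092  0.013  0.996] lean back (stand x) 5.18 side 1.15 y axis az err vs stand -0.86 y slope deg -1.07
edge front mid stand mm [-466.   -31.   221.7] L end [-464.2   88.9  219.5] R end [-467.8 -151.   224. ] tcp stand [-475.9  -29.4  286.6]
```

jog_arm:
  commands: "-0.5 0.1 -0.2 0"

```text
time: 30.08
tool_pos: [0.1141, 0.0733, 0.287]
tool_rot: [3.057, 0.094, 0.11]
ft_force: [-0.9, 0.8, -2.9]
opening: 0.171
```

```bash
python3 r.py;python3 - <<'E'
from h import *
c=cam('wrist');save(c,'pics/w9.png',1.3)
E
```

```text
t 30.07 tcp [0.1141 0.0733 0.287 ] q [-0.3  -0.37 -0.43  2.47 -0.05  1.01 -0.61] F [-0.9  0.8 -2.9] T [ 0.12  0.09 -0.06] op 0.171
ruler z [-0.071  0.047  0.996] lean back (stand x) 3.86 side 3.03 y axis az err vs stand -0.94 y slope deg -2.97
edge front mid stand mm [-494.9  -23.6  222.1] L end [-493.    96.2  215.8] R end [-496.9 -143.5  228.3] tcp stand [-503.3  -19.8  287. ]
```

View pics/w9.png

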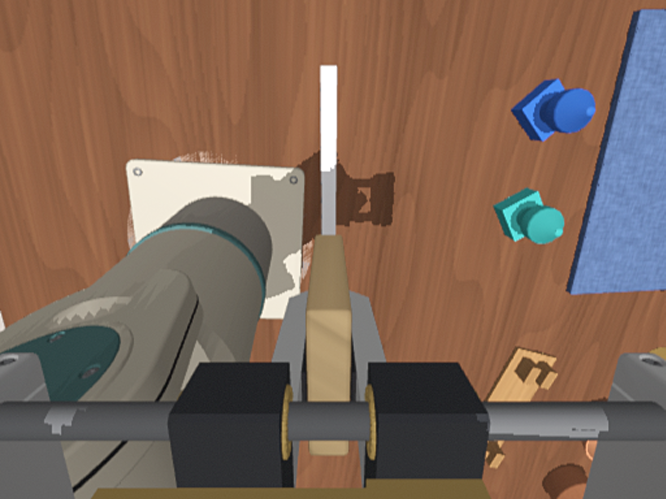

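```bash
python3 d.py 0.21 -0.13 0.30
```

```text
shift [0.0832 0.2121 0.0105] len 0.228
0.0208 0.0530 0.0026 0;0.0416 0.1061 0.0052 0;0.0624 0.1591 0.0079 0;0.0832 0.2121 0.0105 0
```

jog_arm:
  commands: "0.05 0.02 0 0;0.083 0.07 0.003 0;0.083 0.12 0.006 0;0.083 0.17 0.009 0;0.083 0.212 0.01 0;0.083 0.212 0.01 0;0.083 0.212 0.01 0"

```text
time: 31.0
tool_pos: [0.2087, -0.1295, 0.2999]
tool_rot: [3.057, 0.113, 0.105]
ft_force: [-0.4, 1.0, -3.0]
opening: 0.17
```

jog_arm:
  commands: "-0.04 -0.025 0 0;-0.08 -0.05 0 0"

```text
time: 31.25
tool_pos: [0.1515, -0.1003, 0.2948]
tool_rot: [3.062, 0.132, 0.105]
ft_force: [0.1, -0.5, -1.9]
opening: 0.168
```

```bash
python3 r.py
```

```text
t 31.25 tcp [ 0.1515 -0.1003  0.2948] q [ 0.1  -0.36  0.14  2.45  0.12  0.97  0.25] F [ 0.1 -0.5 -1.9] T [ 0.05  0.   -0.01] op 0.168
ruler z [-0.068  0.041  0.997] lean back (stand x) 3.7 side 2.65 y axis az err vs stand 0.49 y slope deg -2.68
edge front mid stand mm [-471.3 -199.1  229.8] L end [-472.3  -79.2  224.2] R end [-470.2 -318.9  235.4] tcp stand [-479.5 -195.8  294.8]
```

jog_arm:
  commands: "-0.5 -0.25 -0.1 0"

```text
time: 31.38
tool_pos: [0.141, -0.1006, 0.2957]
tool_rot: [3.062, 0.129, 0.096]
ft_force: [1.2, -0.8, -1.6]
opening: 0.167
```

```bash
python3 r.py
```

```text
t 31.38 tcp [ 0.141  -0.1006  0.2957] q [ 0.33 -0.36  0.01  2.45  0.06  0.97  0.4 ] F [ 1.2 -0.8 -1.6] T [0.06 0.08 0.04] op 0.167
ruler z [-0.062  0.042  0.997] lean back (stand x) 3.37 side 2.65 y axis az err vs stand 0.36 y slope deg -2.67
edge front mid stand mm [-482.1 -198.5  230.6] L end [-482.8  -78.7  225. ] R end [-481.3 -318.4  236.2] tcp stand [-489.9 -195.3  295.7]
```

jog_arm:
  commands: "-0.5 -0.3 -0.1 0"

```text
time: 31.5
tool_pos: [0.1304, -0.0993, 0.2947]
tool_rot: [3.064, 0.128, 0.073]
ft_force: [-0.2, 0.8, -2.2]
opening: 0.171
```

```bash
python3 r.py
```

```text
t 31.5 tcp [ 0.1304 -0.0993  0.2947] q [ 0.56 -0.36 -0.11  2.45  0.01  0.97  0.54] F [-0.2  0.8 -2.2] T [0.05 0.05 0.05] op 0.171
ruler z [-0.047  0.04   0.998] lean back (stand x) 2.51 side 2.52 y axis az err vs stand 0.32 y slope deg -2.53
edge front mid stand mm [-493.6 -196.2  229.5] L end [-494.3  -76.4  224.2] R end [-492.9 -316.1  234.8] tcp stand [-500.4 -193.1  294.7]
```

jog_arm:
  commands: "-0.5 -0.3 -0.1 0"

```text
time: 31.62
tool_pos: [0.1193, -0.0976, 0.2924]
tool_rot: [3.07, 0.129, 0.036]
ft_force: [-1.2, 0.1, -2.4]
opening: 0.171
```

```bash
python3 r.py; python3 d.py 0.42 -0.25 0.27
```

```text
t 31.62 tcp [ 0.1193 -0.0976  0.2924] q [ 0.78 -0.37 -0.23  2.46 -0.05  0.98  0.68] F [-1.2  0.1 -2.4] T [ 0.04 -0.    0.02] op 0.171
ruler z [-0.022  0.036  0.999] lean back (stand x) 1.12 side 2.18 y axis az err vs stand 0.37 y slope deg -2.19
edge front mid stand mm [-506.1 -193.3  227. ] L end [-506.9  -73.4  222.4] R end [-505.3 -313.2  231.6] tcp stand [-511.4 -190.5  292.4]
shift [0.2862 0.1749 0.0405] len 0.338
0.0477 0.0292 0.0068 0;0.0954 0.0583 0.0135 0;0.1431 0.0875 0.0203 0;0.1908 0.1166 0.0270 0;0.2385 0.1458 0.0338 0;0.2862 0.1749 0.0405 0
```

jog_arm:
  commands: "0.048 0.029 -0.007 5;0.095 0.058 -0.007 10;0.143 0.088 0 15;0.191 0.117 0.01 18.5;0.238 0.146 0.02 18.5;0.286 0.175 0.03 18.5;0.307 0.185 0.03 18.5;0.307 0.185 0.03 18.5;0.307 0.185 0.03 18.5"

```text
time: 32.75
tool_pos: [0.44, -0.2563, 0.2812]
tool_rot: [3.056, -0.365, 0.049]
ft_force: [-1.4, 0.1, -2.3]
opening: 0.163
```

```bash
cat > p.py <<'E'
import sys,io,contextlib
with contextlib.redirect_stdout(io.StringIO()): from r import *
# ruler pose in frame of where it stood in the rest
W=Rr.T@Q; d=Rr.T@(o-og)
print('t',round(float(s['time']),2),'q',s['joint_positions'].round(2),'F',s['ft_force'].round(1),'op',round(float(s['opening']),3))
print('ruler in rest slot mm',(d*1000).round(1),'rotvec deg',np.degrees(R.from_matrix(W).as_rotvec()).round(2))
# lowest edge points of the ends
for y in(-.085,0,.085): print(y,(Rr.T@(o+Q@[0,y,0]-og)*1000).round(1))
for h in (0.1,0.03,0.01,0.0):
    t=og+np.array([0,0,h]);v=M.T@(t-o);print('h',h,'shift',v.round(4))
E
python3 p.py
```

```text
t 32.75 q [ 0.76  0.33 -0.44  1.84  0.24  0.96 -0.02] F [-1.4  0.1 -2.3] op 0.163
ruler in rest slot mm [ -2.8   5.1 207.7] rotvec deg [-1.59 -2.19  0.12]
-0.085 [ -2.6 -79.9 210.1]
0 [ -2.8   5.1 207.7]
0.085 [ -2.9  90.  205.4]
h 0.1 shift [-0.0015 -0.0013  0.1079]
h 0.03 shift [-0.0042 -0.0054  0.1777]
h 0.01 shift [-0.005  -0.0066  0.1977]
h 0.0 shift [-0.0054 -0.0072  0.2076]
```

Run:
```python
import io,contextlib
with contextlib.redirect_stdout(io.StringIO()): from r import *
for n in ['wrist','top']:
    c=cam(n);save(c,f'pics/{n}10.png',1.3);P=cloud(c)
    Z=(P-og)@Rr*1000; Z[...,2]=P[...,2]*1000
    m=(Z[...,2]>30)&(Z[...,2]<42)&(abs(Z[...,1])<105)&(abs(Z[...,0])<30)
    for sg in (-1,1):
        for y0 in (-1,1):
            a=Z[m&(np.sign(Z[...,0])==sg)&(np.sign(Z[...,1])==y0)]
            if len(a)>5: print(n,'cheek side',sg,'y',y0,len(a),np.percentile(a,[3,50,97],axis=0).round(1).tolist())
    b=(Z[...,2]>4)&(Z[...,2]<13)&(abs(Z[...,1])<125)&(abs(Z[...,0])<50)
    hsv=cv2.cvtColor(c['image'],cv2.COLOR_RGB2HSV)
    if b.sum()>50: print('base',b.sum(),np.percentile(Z[b],[1,99],axis=0).round(1))
```

```text
wrist cheek side -1 y -1 27 [[-19.9, -94.7, 33.0], [-19.6, -78.1, 35.9], [-17.6, -69.6, 37.8]]
wrist cheek side -1 y 1 251 [[-18.6, 70.8, 34.3], [-11.6, 85.6, 36.0], [-4.6, 100.1, 37.6]]
wrist cheek side 1 y 1 181 [[13.6, 70.8, 34.3], [19.2, 85.7, 35.9], [23.8, 98.9, 37.5]]
base 3383 [[ -32.9 -101.8    6. ]
 [  36.7  108.5   10. ]]
top cheek side -1 y 1 53 [[-19.5, 72.1, 32.5], [-12.5, 85.6, 36.8], [-5.5, 99.4, 40.6]]
top cheek side 1 y 1 54 [[9.1, 71.7, 31.8], [15.8, 85.1, 36.3], [23.4, 99.3, 39.4]]
base 817 [[-47.8 -22.1   4.1]
 [ 34.  117.1  12.8]]
```

View pics/wrist10.png

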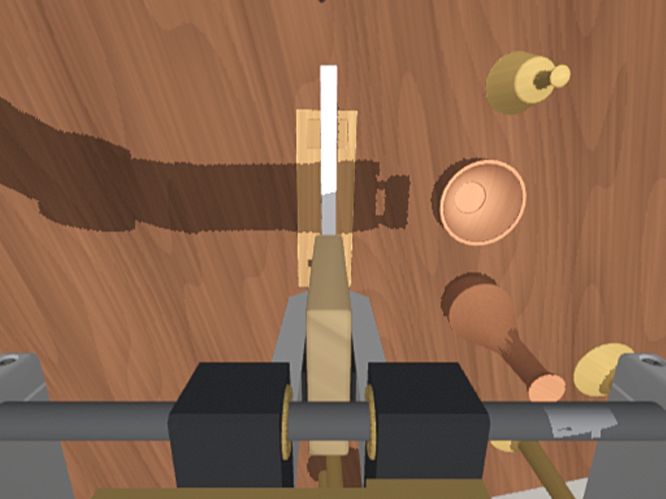

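jog_arm:
  commands: "0 -0.001 0.05 0;0.001 -0.002 0.1 0;-0.001 -0.004 0.145 0;-0.002 -0.005 0.17 0;-0.002 -0.005 0.174 0;-0.002 -0.005 0.174 0"

```text
time: 33.6
tool_pos: [0.4441, -0.2635, 0.1087]
tool_rot: [3.054, -0.366, 0.053]
ft_force: [0.2, -0.4, -1.7]
opening: 0.169
```

```bash
python3 p.py;python3 - <<'E'
import io,contextlib
with contextlib.redirect_stdout(io.StringIO()): from r import *
c=cam('wrist');save(c,'pics/w11.png',1.5)
E
```

```text
t 33.6 q [ 0.66  0.57 -0.31  2.03  0.43  0.55 -0.21] F [ 0.2 -0.4 -1.7] op 0.169
ruler in rest slot mm [ 3.1 -1.  35.3] rotvec deg [-1.65 -2.33  0.07]
-0.085 [  3.1 -86.   37.8]
0 [ 3.1 -1.  35.3]
0.085 [ 3.  83.9 32.9]
h 0.1 shift [-0.0003  0.0029 -0.0647]
h 0.03 shift [-0.0033 -0.0013  0.0051]
h 0.01 shift [-0.0041 -0.0025  0.0251]
h 0.0 shift [-0.0045 -0.0031  0.035 ]
```

View pics/w11.png

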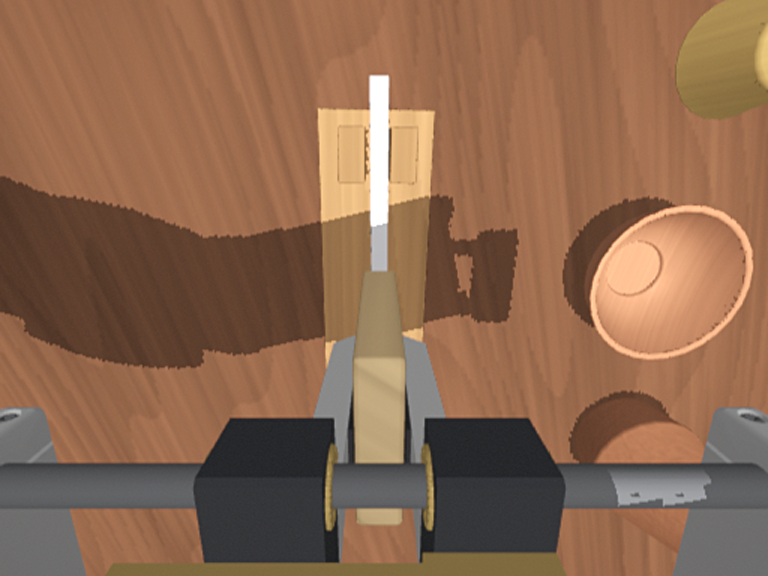

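jog_arm:
  commands: "-0.0005 -0.001 0.008 0;-0.001 -0.0015 0.015 0;-0.0015 -0.002 0.022 0;-0.002 -0.003 0.028 0;-0.002 -0.003 0.0325 0;-0.002 -0.003 0.0325 0"

```text
time: 34.4
tool_pos: [0.4443, -0.2643, 0.0767]
tool_rot: [3.052, -0.369, 0.056]
ft_force: [-0.9, -1.2, 1.1]
opening: 0.167
```

```bash
python3 p.py
```

```text
t 34.4 q [ 0.62  0.63 -0.26  2.06  0.48  0.47 -0.25] F [-0.9 -1.2  1.1] op 0.167
ruler in rest slot mm [ 3.6 -1.9  3.3] rotvec deg [-1.76 -2.46 -0.03]
-0.085 [  3.5 -86.9   5.9]
0 [ 3.6 -1.9  3.3]
0.085 [ 3.7 83.1  0.7]
h 0.1 shift [ 0.0006  0.0041 -0.0967]
h 0.03 shift [-0.0025 -0.0002 -0.0269]
h 0.01 shift [-0.0033 -0.0015 -0.0069]
h 0.0 shift [-0.0038 -0.0021  0.003 ]
```

jog_arm:
  commands: "0 0 0 0;0 0 0 0;0 0 0 0;0 0 0 0;0 0 0 0"
  claw: 0.06

```text
time: 35.02
tool_pos: [0.4443, -0.2642, 0.0767]
tool_rot: [3.052, -0.368, 0.056]
ft_force: [0.7, -0.4, 0.2]
opening: 0.63
```

```bash
python3 p.py;python3 - <<'E'
import io,contextlib
with contextlib.redirect_stdout(io.StringIO()): from r import *
c=cam('wrist');save(c,'pics/w12.png',1.5)
E
```

```text
t 35.02 q [ 0.62  0.63 -0.27  2.06  0.48  0.47 -0.25] F [ 0.7 -0.4  0.2] op 0.63
ruler in rest slot mm [ 3.6 -1.8  3.3] rotvec deg [-1.76 -2.46 -0.03]
-0.085 [  3.5 -86.8   5.9]
0 [ 3.6 -1.8  3.3]
0.085 [ 3.7 83.2  0.7]
h 0.1 shift [ 0.0006  0.0042 -0.0967]
h 0.03 shift [-0.0024 -0.0001 -0.0269]
h 0.01 shift [-0.0033 -0.0014 -0.007 ]
h 0.0 shift [-0.0038 -0.002   0.003 ]
```

View pics/w12.png

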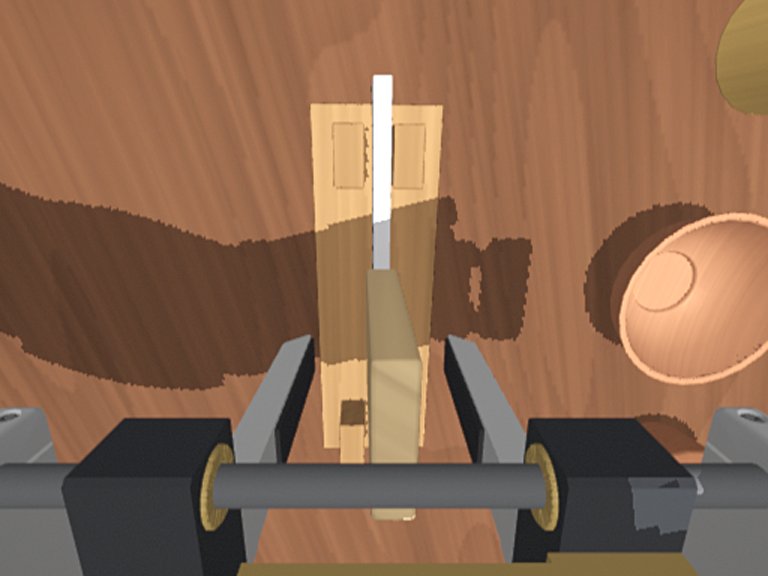

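jog_arm:
  commands: "0.002 0 -0.03 0;0.003 0 -0.07 0;0.003 0 -0.12 0;0 0 -0.18 0;0 0 -0.22 0;0 0 -0.22 0"

```text
time: 35.83
tool_pos: [0.4399, -0.2491, 0.2993]
tool_rot: [3.049, -0.368, 0.066]
ft_force: [0.4, 0.3, -0.4]
opening: 0.635
```

```bash
python3 d.py 0.25 -0.5 0.35
```

```text
shift [-0.1224  0.2917 -0.0384] len 0.319
-0.0204 0.0486 -0.0064 0;-0.0408 0.0972 -0.0128 0;-0.0612 0.1459 -0.0192 0;-0.0816 0.1945 -0.0256 0;-0.1020 0.2431 -0.0320 0;-0.1224 0.2917 -0.0384 0
```

jog_arm:
  commands: "-0.02 0.049 -0.006 0;-0.041 0.097 -0.013 0;-0.061 0.146 -0.019 0;-0.082 0.195 -0.026 0;-0.102 0.243 -0.032 0;-0.122 0.292 -0.038 0;-0.122 0.292 -0.038 0;-0.122 0.292 -0.038 0"

```text
time: 36.83
tool_pos: [0.2506, -0.4993, 0.3482]
tool_rot: [3.052, -0.368, 0.065]
ft_force: [0.3, 0.3, -0.3]
opening: 0.643
```

```bash
python3 - <<'E'
import io,contextlib
with contextlib.redirect_stdout(io.StringIO()): from r import *
for n in ['top','scene']:
    c=cam(n);P=cloud(c);np.savez(n+'13.npz',**c)
    Z=(P-og)@Rr*1000; Z[...,2]=P[...,2]*1000
    near=(abs(Z[...,1])<125)&(abs(Z[...,0])<45)
    for lo,hi in [(120,145),(38,46),(30,38)]:
        m=near&(Z[...,2]>lo)&(Z[...,2]<hi)
        if m.sum()>5:
            r=cv2.minAreaRect(Z[m][:,:2].astype('float32'));print(n,lo,m.sum(),np.median(Z[m],axis=0).round(1),np.round(r[0],1),np.round(r[1],1),round(r[2],1),'zmax',Z[m][:,2].max().round(1))
    # bystanders: compare depth cloud with start
    c0=dict(np.load(n+'0.npz'));P0=cloud(c0)
    for nm,uv in [('bell',(462,210)),('bowl',(522,238)),('vase',(594,248))]:
        if n=='top':
            u,v=int(uv[0]/1.5),int(uv[1]/1.5);print(nm,'depth diff mm',(1000*np.median(abs(P[v-15:v+15,u-15:u+15]-P0[v-15:v+15,u-15:u+15]),axis=(0,1))).round(1),'img diff',np.abs(c['image'][v-15:v+15,u-15:u+15].astype(int)-c0['image'][v-15:v+15,u-15:u+15]).mean().round(1))
    save(c,f'pics/{n}13.png',1.5)
E
python3 s.py
```

```text
top 120 166 [  1.5   0.7 138.3] [3.  0.1] [63.4 16.3] 89.5 zmax 144.1
top 38 208 [ 3.3 38.3 41.5] [ 0.4 -0.5] [240.9  43.2] 89.4 zmax 46.0
top 30 187 [ -1.  -39.4  35.8] [ 1.1 -0.4] [238.7  44.5] 89.3 zmax 38.0
bell depth diff mm [0.8 0.3 2.6] img diff 0.6
bowl depth diff mm [0.7 0.6 2.6] img diff 0.6
vase depth diff mm [0.6 0.8 2.3] img diff 0.6
scene 120 139 [  0.7   5.2 136.8] [4.2 1.5] [17.1 64.5] 0.7 zmax 143.2
scene 38 142 [ 3.7 33.3 42.1] [ 0.1 -1.2] [ 38.2 238.7] 0.7 zmax 45.9
scene 30 203 [ 0.4 56.  35.3] [3.4 2.3] [236.9  47.2] 89.5 zmax 38.0
t 36.92 pos [ 0.2515 -0.4989  0.3489] q [ 1.3    0.332 -0.35   1.634  0.139  1.118  0.678] F [ 0.87  0.07 -0.01] T [ 0.06 -0.1  -0.  ] op 0.639
toolz [ 0.034  -0.0724 -0.9968] lean 4.59 az -64.8 x [ 0.971  -0.2338  0.0502] xaz -13.54
```

View pics/scene13.png

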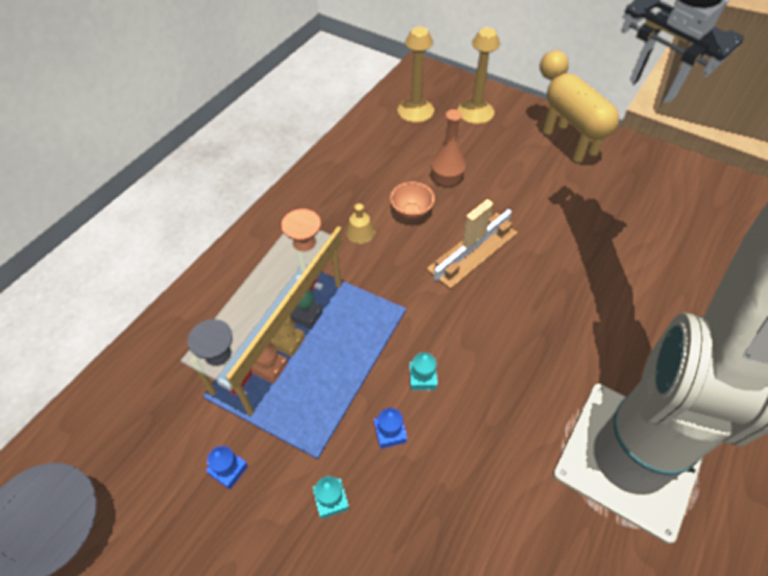

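View pics/top13.png

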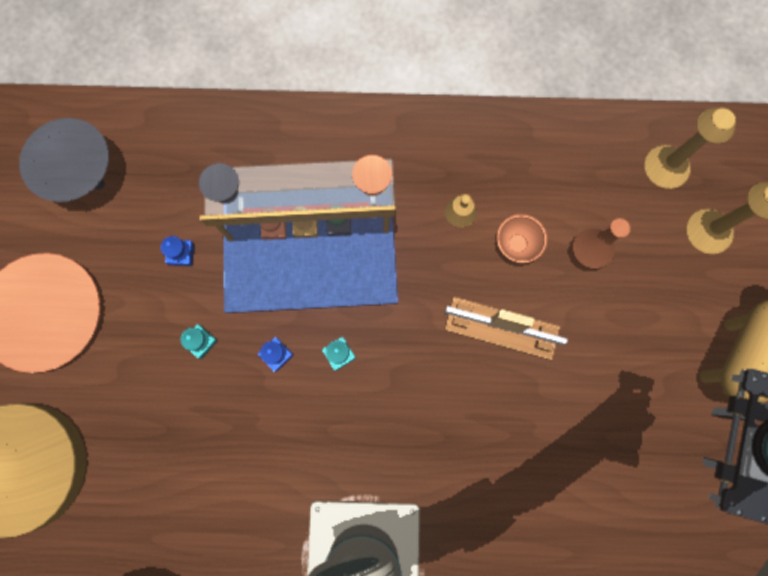

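```bash
python3 -c "
from rig import bot
print(bot.job_done())"
```

```text
the job is handed in; nothing more can be done
None
```

I pushed all three castings back against the red bar with the straightedge, put the straightedge back upright in its rest, and handed the job in at about 37 s. The system gives no verdict, so what follows is from my own checks.

- **Leaning the tool:** The moves cannot tilt the tool directly. I leaned it to about 27° by asking for poses just beyond the arm's reach, and brought it back to within about 3° of upright by pulling in close to the base.
- **Seating:** I pressed in stages up to about 20 N on the blade. By the camera, the bar is 5–7 mm deeper than its foremost position. The force centre moved as I turned the blade slightly, which suggests the outer castings were carrying load. I could not measure the contact on each casting separately.
- **Row:** After backing off, the wrist camera showed the three front faces within about 1 mm of one line. They were square within 0.01 rad and flush with the bar. The last overall pictures show them still standing in line.
- **Straightedge:** It stands upright in the slot, with the grip top at 138 mm as at the start and about 1–2 mm off the slot's centre line. The gripper is open and clear.
- **Bell, bowl and vase:** Their pictures and positions match the start. Depth differs by about 2.5 mm for all three alike, which I put down to camera noise.

One reading I could not fully explain was a brief wrist force of about 37 N while bringing the tool upright near the base, well under the 120 N limit. I took it for the jolt of the arm stopping at a joint limit. It was gone at the next reading, and the straightedge had not slipped in the grip.

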